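# Change the reagent jars on the bottle mixer and restart it

### The job

Slide the mixer's speed slider fully down to zero, then move the spent white-capped jars from the mixer into the yellow discard tub and stand every red-capped jar upright in a bay of its own on the mixer. With the speed still at zero and all jars changed, swing the retaining gate closed until its bar rests in the yellow catch, and only then slide the speed up to the red mark, lining the middle of the grip up with it. Leave the red mark, the blue-capped jar and everything else on the bench where they are.

Things in the scene. Friction and masses are not known exactly. Their poses are not given: they have to be found in the camera images.
- mixer: low white bottle mixer, 200 x 200 mm, fixed. Origin: centre of its underside; x away from the robot (its front with the gate is at -x), y left, z up. Black platform, top at z = 48 mm, divided by steel walls 6 mm thick up to z = 63 mm into four square bays, inner width 72 mm, centred at x = +-39, y = +-39 mm. Gate post 14 mm across at x = -108, y = -95, top z = 96 mm
- catch (a point): middle of the yellow catch fork at the left front corner of the mixer (x = -104, y = 85, z = 85 mm in the mixer's frame), 34 (x) x 14 (y) x 30 mm, top at z = 100 mm, open towards the front (-x); the closed gate's bar lies in it
- gate (a joint): angle of the gate (rad): 0 = closed, the bar lying along the mixer's front in the yellow catch fork; it grows as the bar swings out towards -x about its vertical hinge, stop at 1.3. It stays where it is left (about 0.06 N m of friction)
- gate_handle (a point): top centre of the gate's upright blue handle, a round post 18 mm across standing 55 mm tall on the middle line of the bar (bar 12 mm thick, 190 mm long, its centre line 85 mm above the mixer's underside), 100 mm from the hinge axis. When closed the handle is at x = -108, y = +5 mm in the mixer's frame
- gate_hinge (a point): the point of the gate's vertical hinge axis at the height of the bar: x = -108, y = -95, z = 85 mm in the mixer's frame. From it the closed bar points along the mixer's +y, the open one turns towards -x
- controller: speed controller of the mixer, a grey box 105 x 200 mm, 30 mm high, fixed to the bench. Origin: centre of its underside; the slider's track runs along its y axis at x = -22 mm on a 14 mm high aluminium rail 40 mm wide and 170 mm long (its top at z = 44 mm); a white scale with a red mark lies beside it at x = 11 to 47 mm
- speed (a joint): position of the black slider grip (m): 0 = zero speed, at the -y end stop, grows towards the controller's +y, stop at 0.12. Friction about 2 N, it stays where it is left. Grip centre at y = -60 mm + value in the controller's frame
- speed_top (a point): top centre of the black slider grip, a block 28 mm (x, across the track) by 20 mm (y, along the track) by 40 mm tall; top at 84.5 mm above the controller's underside
- mark (a joint): position of the red mark on the same scale as the slider (m): the slider is at the mark when both values are equal. The mark is stiff (25 N) and is not to be moved
- mark_top (a point): top centre of the red mark, a flat bar 34 mm (x) by 5 mm (y), top 37.5 mm above the controller's underside; its y axis is that of the controller
- tub: yellow open discard tub, outside 130 (x) x 190 (y) x 50 mm, walls and floor 5 mm, fixed to the bench. Origin: centre of its underside
- control: a closed amber jar, an upright cylinder 52 mm across (body and ridged cap alike) and 78 mm tall, with a white paper band and a blue cap (the top 22 mm); the control sample, about 160 g, standing among the red-capped jars; not part of the job. Origin: centre of its underside, its z axis points up through the cap
- fresh1: a closed amber jar, an upright cylinder 52 mm across (body and ridged cap alike) and 78 mm tall, with a white paper band and a red cap (the top 22 mm); a fresh reagent jar, about 160 g, standing on the bench at the left. Origin: centre of its underside, its z axis points up through the cap. May be absent
- fresh2: a closed amber jar, an upright cylinder 52 mm across (body and ridged cap alike) and 78 mm tall, with a white paper band and a red cap (the top 22 mm); a fresh reagent jar, about 160 g, standing on the bench at the left. Origin: centre of its underside, its z axis points up through the cap. May be absent
- fresh3: a closed amber jar, an upright cylinder 52 mm across (body and ridged cap alike) and 78 mm tall, with a white paper band and a red cap (the top 22 mm); a fresh reagent jar, about 160 g, standing on the bench at the left. Origin: centre of its underside, its z axis points up through the cap. May be absent
- fresh4: a closed amber jar, an upright cylinder 52 mm across (body and ridged cap alike) and 78 mm tall, with a white paper band and a red cap (the top 22 mm); a fresh reagent jar, about 160 g, standing on the bench at the left. Origin: centre of its underside, its z axis points up through the cap. May be absent
- spent1: a closed amber jar, an upright cylinder 52 mm across (body and ridged cap alike) and 78 mm tall, with a white paper band and a white cap (the top 22 mm); a spent jar, about 80 g, standing in a bay of the mixer. Origin: centre of its underside, its z axis points up through the cap. May be absent
- spent2: a closed amber jar, an upright cylinder 52 mm across (body and ridged cap alike) and 78 mm tall, with a white paper band and a white cap (the top 22 mm); a spent jar, about 80 g, standing in a bay of the mixer. Origin: centre of its underside, its z axis points up through the cap. May be absent
- spent3: a closed amber jar, an upright cylinder 52 mm across (body and ridged cap alike) and 78 mm tall, with a white paper band and a white cap (the top 22 mm); a spent jar, about 80 g, standing in a bay of the mixer. Origin: centre of its underside, its z axis points up through the cap. May be absent
- tube_rack: white rack of red-capped tubes, 70 x 170 x 100 mm, at the left; leave alone. Origin: centre of its underside
- beaker: empty glass beaker, 70 mm across, 85 mm tall, at the far left; leave alone. Origin: centre of its underside
- marker: black marker pen, 130 mm long, behind the mixer; leave alone. Origin: centre of its underside
- scanner: grey barcode scanner, 100 x 65 x 40 mm, at the near right; leave alone. Origin: centre of its underside
- card_box: cardboard box, 120 x 90 x 70 mm, at the right; leave alone. Origin: centre of its underside

How it is judged:
On the way, in this order (a step that is already met when the one before it is completed fails the run):
1. the speed slider is at zero (value of joint speed below 0.008 m), for 0.2 s.
2. with the speed at zero, all spent jars are in the tub and all red-capped jars stand in bays (x of fresh1 in the frame of mixer between -0.06 and 0.06 m and y of fresh1 in the frame of mixer between -0.06 and 0.06 m and z of fresh1 in the frame of mixer between 0.042 and 0.054 m and angle between each of fresh1, fresh2, fresh3, fresh4's own z axis and vertical below 0.1 rad and x of fresh2 in the frame of mixer between -0.06 and 0.06 m and y of fresh2 in the frame of mixer between -0.06 and 0.06 m and z of fresh2 in the frame of mixer between 0.042 and 0.054 m and x of fresh3 in the frame of mixer between -0.06 and 0.06 m and y of fresh3 in the frame of mixer between -0.06 and 0.06 m and z of fresh3 in the frame of mixer between 0.042 and 0.054 m and x of fresh4 in the frame of mixer between -0.06 and 0.06 m and y of fresh4 in the frame of mixer between -0.06 and 0.06 m and z of fresh4 in the frame of mixer between 0.042 and 0.054 m and x of spent1 in the frame of tub between -0.065 and 0.065 m and y of spent1 in the frame of tub between -0.095 and 0.095 m and z of spent1 in the frame of tub between -0.005 and 0.04 m and x of spent2 in the frame of tub between -0.065 and 0.065 m and y of spent2 in the frame of tub between -0.095 and 0.095 m and z of spent2 in the frame of tub between -0.005 and 0.04 m and x of spent3 in the frame of tub between -0.065 and 0.065 m and y of spent3 in the frame of tub between -0.095 and 0.095 m and z of spent3 in the frame of tub between -0.005 and 0.04 m and linear speed of each of fresh1, fresh2, fresh3, fresh4, spent1, spent2, spent3 below 0.02 m/s and value of joint speed below 0.008 m), for 0.2 s.
3. with the speed at zero and the jars changed, the gate is closed in its catch (x of fresh1 in the frame of mixer between -0.06 and 0.06 m and y of fresh1 in the frame of mixer between -0.06 and 0.06 m and z of fresh1 in the frame of mixer between 0.042 and 0.054 m and angle between each of fresh1, fresh2, fresh3, fresh4's own z axis and vertical below 0.1 rad and x of fresh2 in the frame of mixer between -0.06 and 0.06 m and y of fresh2 in the frame of mixer between -0.06 and 0.06 m and z of fresh2 in the frame of mixer between 0.042 and 0.054 m and x of fresh3 in the frame of mixer between -0.06 and 0.06 m and y of fresh3 in the frame of mixer between -0.06 and 0.06 m and z of fresh3 in the frame of mixer between 0.042 and 0.054 m and x of fresh4 in the frame of mixer between -0.06 and 0.06 m and y of fresh4 in the frame of mixer between -0.06 and 0.06 m and z of fresh4 in the frame of mixer between 0.042 and 0.054 m and x of spent1 in the frame of tub between -0.065 and 0.065 m and y of spent1 in the frame of tub between -0.095 and 0.095 m and z of spent1 in the frame of tub between -0.005 and 0.04 m and x of spent2 in the frame of tub between -0.065 and 0.065 m and y of spent2 in the frame of tub between -0.095 and 0.095 m and z of spent2 in the frame of tub between -0.005 and 0.04 m and x of spent3 in the frame of tub between -0.065 and 0.065 m and y of spent3 in the frame of tub between -0.095 and 0.095 m and z of spent3 in the frame of tub between -0.005 and 0.04 m and value of joint speed below 0.008 m and value of joint gate below 0.06 rad), for 0.2 s.
4. the gate being closed, the slider is at the red mark (y of speed_top in the frame of mark_top between -0.005 and 0.005 m and value of joint gate below 0.06 rad), for 0.2 s.
At the end, for the whole second after the job is handed in: Red-capped jars stand upright (0.1 rad) and at rest in mixer bays, spent jars rest inside the tub, the gate is closed within 0.06 rad, the slider is within 5 mm of the red mark, and the blue-capped jar still stands on the bench (all of step 4 and x of fresh1 in the frame of mixer between -0.06 and 0.06 m and y of fresh1 in the frame of mixer between -0.06 and 0.06 m and z of fresh1 in the frame of mixer between 0.042 and 0.054 m and angle between each of fresh1, fresh2, fresh3, fresh4's own z axis and vertical below 0.1 rad and x of fresh2 in the frame of mixer between -0.06 and 0.06 m and y of fresh2 in the frame of mixer between -0.06 and 0.06 m and z of fresh2 in the frame of mixer between 0.042 and 0.054 m and x of fresh3 in the frame of mixer between -0.06 and 0.06 m and y of fresh3 in the frame of mixer between -0.06 and 0.06 m and z of fresh3 in the frame of mixer between 0.042 and 0.054 m and x of fresh4 in the frame of mixer between -0.06 and 0.06 m and y of fresh4 in the frame of mixer between -0.06 and 0.06 m and z of fresh4 in the frame of mixer between 0.042 and 0.054 m and x of spent1 in the frame of tub between -0.065 and 0.065 m and y of spent1 in the frame of tub between -0.095 and 0.095 m and z of spent1 in the frame of tub between -0.005 and 0.04 m and x of spent2 in the frame of tub between -0.065 and 0.065 m and y of spent2 in the frame of tub between -0.095 and 0.095 m and z of spent2 in the frame of tub between -0.005 and 0.04 m and x of spent3 in the frame of tub between -0.065 and 0.065 m and y of spent3 in the frame of tub between -0.095 and 0.095 m and z of spent3 in the frame of tub between -0.005 and 0.04 m and linear speed of each of fresh1, fresh2, fresh3, fresh4, spent1, spent2, spent3 below 0.02 m/s and angle between control's own z axis and vertical below 0.2 rad and height (world z) of control below 0.01 m and velocity of joint gate below 0.05 rad/s and velocity of joint speed below 0.01 m/s); the robot touches nothing.
It fails at once if the red mark is pushed along its scale (more than 5 mm) (distance of mark_top from where it was at the start of the episode above 0.005 m).
It fails at once if the blue-capped jar is knocked over or carried off (angle between control's own z axis and vertical above 0.7 rad or distance of control from where it was at the start of the episode above 0.1 m).
It fails at once if something else on the bench is shoved aside (more than 40 mm) (distance of any of tube_rack, beaker, marker, scanner, card_box from where it was at the start of the episode above 0.04 m).
Of fresh1, fresh2, fresh3, fresh4 only 3 to 4 are there at a start; the rules pass over those that are not, and their reading is None.
Of spent1, spent2, spent3 only 1 to 2 are there at a start; the rules pass over those that are not, and their reading is None.
At some moment in a run one of fresh1, fresh2, fresh3, fresh4 may be knocked a few centimetres aside while the robot is not near it.
Once in a run the grip may slacken for a moment while it holds something.
It also fails if it takes over 192 s, if anything falls off the work surface, if the arm or the gripper's body presses on something with over 40 N, if the wrist force passes 120 N, or if a joint passes its speed limit or range.

### The arm

A 7-joint arm with a two-finger parallel gripper is mounted at the origin on the work surface. World frame = base frame: x ahead of the robot, y to its left, z up, the work surface at z = 0. Lengths are in m, angles in rad, forces in N, time in s.
With the tool pointing down it reaches from about 0.4 to 0.925 m from the base axis. Payload 4.1 kg.
Tool frame: the origin (TCP) lies midway between the tips of the shut fingers; the grasp point (between the pads) lies 19 mm behind it; z points along the fingers, y is the line along which they close (so a half turn about z gives the same grasp; the last joint's range is limited). The gripper opens to 85 mm and grips with 20 to 120 N. Pads are 22 mm wide; open, the fingers measure 114 mm over their backs; the gripper's body (76 mm by 85 mm) begins 54 mm behind the grasp point. The pads swing forward as they close: fully open they stand 13 mm farther back than shut.
Start: joints at [-1.244, 0.398, 0.045, 1.537, -0.019, 1.207, -0.051], TCP at [0.268, 0.592, 0.231] pointing down, gripper open.
Joint ranges: [-2.82, 2.82], [-0.49, 2.23], [-1.37, 1.46], [0, 2.46], [-1.36, 4.5], [0.23, 2], [-2.94, 2.94]. Speed limits (rad/s): [2.57, 2.57, 3.14, 3.14, 3.14, 3.14, 3.14].

### API

Orientations are given as a rotation vector (axis times angle).
In Python, from cell import sense, read_camera, camera_params, close_job gives the robot as it stands. The module is installed in compiled form; this text tells all that it offers.
- The arm moves only by the tool drive_tool, never from a script. Its argument "rows" is a list of rows, each a list of 3 entries, a list of its own where there are three numbers: the shift along the tool's x, y, z in m, then the turn, a rotation vector about the tool's x, y, z in degrees, then the opening, from -1 (shut) to 1 (fully open). A call has 1 to 12 rows; each row shifts and turns the commanded pose from where the row before left it, along the tool's axes as they then stand; what a row does not reach is not made up. A row lasts 1/8 s, in which the tool goes at most 62.5 mm and 10.7 degrees, less where a joint would pass 70% of its speed; a pose out of reach is approached as far as the arm can. A call is refused whole if a number of a shift passes 0.0625 or a number of a turn 10.7, either way. A call with a gripper value outside its range is refused whole. The fingers move at their own pace and stop on an object; "force" is the grip in N (left out, the last holds). Time passes only in rows, so rows that do not move let the fingers close. It gives the time, the measured TCP pose, the force, the opening and the grip force at its end, in the units of the state.
- sense(): the state, without advancing time (a new reading comes with each control period).
- read_camera(name): name is "side" or "top"; returns the picture (384x512x3 uint8, blue, green, red); there is no depth.
- camera_params(name): a dict with "mtx" (3x3 intrinsics, pixels), "eye" and "attitude" of the camera in the world. Camera axes: x right, y down, z forward; pixel columns grow to the right and rows downward; lengths in m; the calibration is good to about 2 mm. A picture is of the moment at which its call begins. camera_params takes no time and is no camera call.
- close_job(): hands the job in; it is judged then, once.
The state is a dict: "time": time; "q": joint angles; "dq": joint speeds; "joint_torque": joint torques, N m; "tcp_pos": TCP position; "tool_rot": TCP orientation; "ft_force": force on the tool from outside, world axes, zero at the start; "moment": the same for the moment, N m; "grip_width": finger opening in m; "grasp_force": force on a finger pad.
Only numpy, scipy, OpenCV 4.12 (cv2) and the standard library are available. Lean on these libraries where they do the work, as an engineer would, in place of code of your own. Each camera call takes 0.05 s, during which the arm holds its last target. There are 200 camera calls.

## Working session

There is one attempt and no reset: what is moved stays moved. The work goes in short steps, Python scripts to look and compute and a tool call to move; the robot and the scene stay as the last step left them, time stands still between calls to the robot, and variables do not carry over. Pictures are saved under pics/ and viewed, at most 14 in all, crops included, and the job is handed in when it is done.

Besides the shell and the picture viewer there is one more tool, called after "Call:" as name([rows], argument=value, ...), one row to a line, values as JSON. drive_tool: Moves the arm, as the interface text tells. Its arguments: {"type":"object","properties":{"rows":{"type":"array"},"force":{"type":"number"}},"required":["rows"]}

```bash
mkdir -p pics; python3 - <<'E'
from cell import *
import cv2,numpy as np
np.set_printoptions(precision=4,suppress=True)
for n in("top","side"):
    cv2.imwrite(f"pics/{n}0.png",read_camera(n)); print(n,camera_params(n))
print(sense())
E
```

```text
top {'mtx': array([[382.3397,   0.    , 260.4934],
       [  0.    , 382.3397, 181.0842],
       [  0.    ,   0.    ,   1.    ]]), 'eye': array([ 0.3761, -0.0163,  1.3539]), 'attitude': array([-2.1479,  2.1481, -0.1538])}
side {'mtx': array([[478.0806,   0.    , 244.28  ],
       [  0.    , 478.0806, 187.1059],
       [  0.    ,   0.    ,   1.    ]]), 'eye': array([ 0.4928, -1.1957,  1.3592]), 'attitude': array([-2.3627,  0.0996, -0.0136])}
{'time': 0.1, 'q': array([-1.244 ,  0.3991,  0.045 ,  1.5378, -0.0187,  1.2069, -0.0507]), 'dq': array([-0.002 , -0.0003, -0.001 , -0.0028,  0.0019, -0.0004,  0.003 ]), 'joint_torque': array([  0.0031, -47.6269,   1.37  , -25.4948,   0.0119,   0.0051,
        -0.    ]), 'tcp_pos': array([0.2682, 0.5914, 0.2304]), 'tool_rot': array([-0.6635, -3.0705,  0.0028]), 'ft_force': array([-0.5441,  0.5046, -0.4623]), 'moment': array([ 0.0191,  0.0295, -0.0407]), 'grasp_force': 0.0, 'grip_width': 0.08549283077805066}
```

View pics/top0.png

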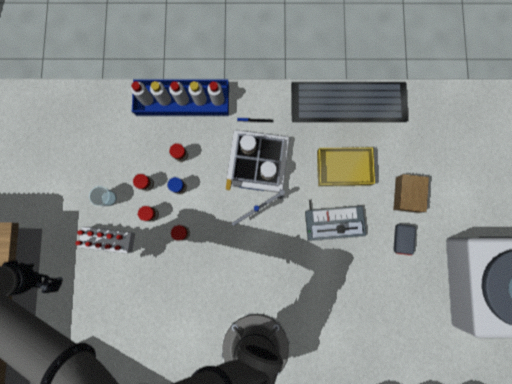

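View pics/side0.png

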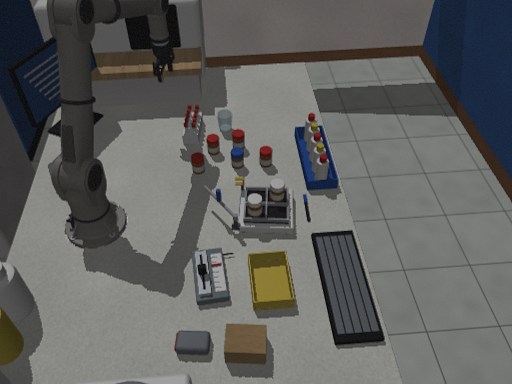

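Top view: red caps at (178,151), (142,181), (147,213), (180,232); blue at (176,185); spent caps at (248,144), (269,170); grip at (341,229), mark at (328,215); gate open. I'll write the helper and zoom in.

```bash
cat > h.py <<'E'
from cell import *
import cv2,numpy as np
from scipy.spatial.transform import Rotation as R
np.set_printoptions(precision=4,suppress=True)
def ray(n,px):
    c=camera_params(n);p=np.atleast_2d(px).astype(float)
    d=np.c_[p,np.ones(len(p))]@np.linalg.inv(c["mtx"]).T@R.from_rotvec(c["attitude"]).as_matrix().T
    return c["eye"],d
def plane(n,px,z):
    e,d=ray(n,px);return e+d*((z-e[2])/d[:,2])[:,None]
def proj(n,P):
    c=camera_params(n);q=(np.atleast_2d(P)-c["eye"])@R.from_rotvec(c["attitude"]).as_matrix()@c["mtx"].T
    return q[:,:2]/q[:,2:]
HSV=dict(red=[(0,110,70),(8,255,255),(172,110,70),(180,255,255)],blue=[(105,110,50),(125,255,255)],
 yellow=[(20,110,70),(33,255,255)])
def mask(im,c):
    h=cv2.cvtColor(im,cv2.COLOR_BGR2HSV);r=HSV[c];m=0
    for a,b in zip(r[::2],r[1::2]): m=m|cv2.inRange(h,a,b)
    return m
def blobs(im,c,a0=15):
    n,_,s,ce=cv2.connectedComponentsWithStats(mask(im,c))
    return [(ce[i],s[i]) for i in range(1,n) if s[i][4]>=a0]
def tri(a,b):
    (e1,d1),(e2,d2)=ray("top",a),ray("side",b);d1,d2=d1[0],d2[0]
    t=np.linalg.lstsq(np.c_[d1,-d2],e2-e1,rcond=None)[0]
    p,q=e1+t[0]*d1,e2+t[1]*d2
    return (p+q)/2,np.linalg.norm(p-q)
E
python3 - <<'E'
from h import *
t=cv2.imread("pics/top0.png");s=cv2.imread("pics/side0.png")
for n,im in(("top",t),("side",s)):
  for c in HSV:
    print(n,c)
    for ce,st in blobs(im,c,20): print(ce.round(1),st, plane(n,ce,.078)[0])
cv2.imwrite("pics/tc.png",cv2.resize(t[120:245,220:380],None,fx=5,fy=4.8,interpolation=cv2.INTER_CUBIC)[:600])
cv2.imwrite("pics/sc.png",cv2.resize(s[160:310,180:310],None,fx=5,fy=4,interpolation=cv2.INTER_CUBIC)[:600])
E
```

```text
top red
[135.3  85.5] [132  82   8   9  52] [0.8961 0.4202 0.078 ]
[174.1  85.4] [170  82   9   9  55] [0.8965 0.2847 0.078 ]
[213.2  85.6] [209  82   9   9  58] [0.8959 0.1478 0.078 ]
[176.7 150.5] [170 144  15  15 170] [0.664  0.2685 0.078 ]
[140.3 180.8] [133 174  15  15 174] [0.5596 0.3878 0.078 ]
[145.2 213. ] [138 206  15  15 181] [0.4513 0.3666 0.078 ]
[177.7 232.7] [171 225  14  15 143] [0.3863 0.2565 0.078 ]
[108.9 235.9] [107 234   5   5  22] [0.3758 0.4833 0.078 ]
top blue
[183.8 101. ] [ 132   80   97   35 1669] [0.8397 0.249  0.078 ]
[242.8 119. ] [238 118  11   3  32] [0.775  0.0435 0.078 ]
[175.  184.3] [168 177  15  15 175] [0.5476 0.2703 0.078 ]
[256.1 207.9] [254 206   5   5  22] [ 0.4682 -0.0026  0.078 ]
top yellow
[154.8  85.4] [151  82   9   9  56] [0.8966 0.3522 0.078 ]
[193.9  85.6] [190  82   9   9  60] [0.8961 0.2155 0.078 ]
[347.7 166.1] [ 318  148   57   37 1800] [ 0.61  -0.313  0.078]
[228.1 184.3] [226 180   5  10  39] [0.5478 0.0916 0.078 ]
side red
[311.4 115. ] [309 113   6   5  24] [0.8906 0.4761 0.078 ]
[237.5 132.9] [232 129  12   8  74] [0.5593 0.3
[... 245 characters left out ...]
 ]
side blue
[477.1  64.2] [ 423    0   89  180 9849] [1.773  0.8003 0.078 ]
[ 12.3 119.5] [  0  91  28  60 102] [-0.4287  0.5785  0.078 ]
[314.3 163.2] [ 295  126   43   64 1039] [0.8479 0.167  0.078 ]
[236.7 152.5] [231 147  13  12 120] [0.5477 0.2604 0.078 ]
[217.9 194.5] [216 189   5  13  42] [0.4629 0.0328 0.078 ]
[304.6 198. ] [303 195   4   7  20] [ 0.7793 -0.0155  0.078 ]
side yellow
[314.2 126. ] [311 123   7   8  40] [0.8892 0.3985 0.078 ]
[320.  146.7] [317 143   7   9  48] [0.8884 0.2627 0.078 ]
[239.2 180.6] [235 177   9   8  49] [0.5468 0.0984 0.078 ]
[270.3 280.4] [ 248  251   47   60 2248] [ 0.6135 -0.3568  0.078 ]
[  3.6 356. ] [  0 344  12  21 139] [-0.163  -0.5391  0.078 ]
```

View pics/tc.png

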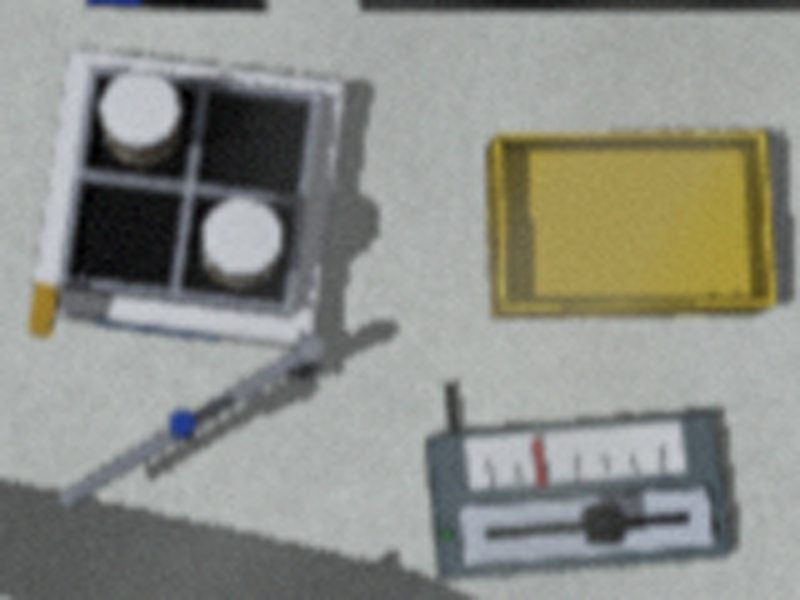

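View pics/sc.png

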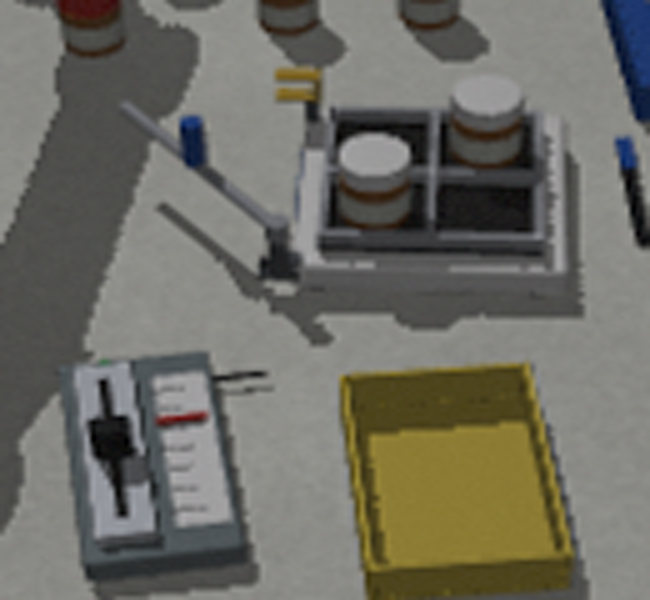

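Crop (5x/4.8x, offset (220,120)): mixer divider cross at (190,187), catch (42,310), hinge post (312,345), handle (182,424); tub rim corners (490,137),(768,130),(775,302),(495,315); controller corners (430,437),(722,410),(735,548),(443,575); grip (605,522), mark (540,460). The side view agrees.

```bash
python3 - <<'E'
from h import *
def C(*p): return np.array(p)/[5,4.8]+[220,120]-.1
P=lambda z,*p: plane("top",C(*p),z)[:,:2]
print("spent",P(.126,(140,108),(242,233)))
cr=P(.063,(190,187),(203,90),(180,296),(90,180),(318,200));print("cross",cr[0])
v=cr[1]-cr[2];w=cr[3]-cr[4];print("yaw from x",np.degrees(np.arctan2(v[1],v[0])),"from y",np.degrees(np.arctan2(-w[0],w[1])))
ct=P(.1,(42,310))[0];hg=P(.096,(312,345))[0];hd=P(.14,(182,424))[0];w=ct-hg
yaw=np.arctan2(-w[0],w[1])+np.arctan2(4,180);print("catch",ct,"hinge",hg,"handle",hd,"yaw",np.degrees(yaw),np.linalg.norm(w),np.linalg.norm(hd-hg))
for y in(yaw,):
  M=np.array([[np.cos(y),-np.sin(y)],[np.sin(y),np.cos(y)]]);print("centre via hinge",hg-M@[-.108,-.095],"catch",ct-M@[-.104,.085])
cc=P(.03,(430,437),(722,410),(735,548),(443,575));w=cc[0]-cc[1]+cc[3]-cc[2];print("ctrl",cc.mean(0),np.degrees(np.arctan2(-w[0],w[1])),np.linalg.norm(w)/2)
print("grip",P(.0845,(605,522)),"mark",P(.0375,(540,460)))
tb=P(.05,(490,137),(768,130),(775,302),(495,315));w=tb[0]-tb[1]+tb[3]-tb[2];print("tub",tb.mean(0),np.degrees(np.arctan2(-w[0],w[1])),np.linalg.norm(w)/2)
s=cv2.imread("pics/side0.png")
S=lambda *p:np.array(p)/[5,4]+[180,160]-.1
print("tri spent",tri(C(140,108),S(487,90)),tri(C(242,233),S(375,153)))
print("tri grip",tri(C(605,522),S(110,427)),"catch",tri(C(42,310),S(300,75)))
E
```

```text
spent [[ 0.6805  0.0241]
 [ 0.5934 -0.0428]]
cross [ 0.6381 -0.0084]
yaw from x -5.969038490518073 from y -5.315565592317384
catch [0.5442 0.0892] hinge [ 0.5204 -0.0895] handle [ 0.4627 -0.004 ] yaw -6.320488972251086 0.18028809648501512 0.10314372039819822
centre via hinge [ 0.6382 -0.007 ] catch [ 0.6382 -0.0067]
ctrl [ 0.4217 -0.279 ] 5.451515575983773 0.20269392606064754
grip [[ 0.3994 -0.2823]] mark [[ 0.4443 -0.2488]]
tub [ 0.6161 -0.3148] 2.1608775252674834 0.19378054274512296
tri spent (array([0.681 , 0.0242, 0.1285]), np.float64(0.0021775097828273457)) (array([ 0.5938, -0.0428,  0.125 ]), np.float64(0.00041536764761427426))
tri grip (array([ 0.3994, -0.284 ,  0.0764]), np.float64(0.0003065156299476407)) catch (array([0.5471, 0.0898, 0.0958]), np.float64(0.004622343072440005))
```

```bash
cat >> h.py <<'E'
def plan(*wps,s=.045,turn=8):
    """wps: (x,y,z,tool-y angle deg); prints rows count and per-row shift/turn in tool axes"""
    st=sense();p=np.array(st["tcp_pos"]);M=R.from_rotvec(st["tool_rot"]).as_matrix();a=np.degrees(np.arctan2(M[1,1],M[0,1]))
    print("now",p,"ytool",round(a,1),"tilt",np.degrees(np.arccos(-M[2,2])).round(2))
    for w in wps:
        d=np.array(w[:3])-p;da=(w[3]-a+180)%360-180
        n=int(max(np.ceil(np.linalg.norm(d)/s),np.ceil(abs(da)/turn),1))
        print(w,"n",n)
        A=a;out=[]
        for i in range(n):
            r=np.radians(A);y=np.array([np.cos(r),np.sin(r),0]);z=np.array([0,0,-1.]);x=np.cross(y,z)
            out.append([[round(float(k@(d/n)),4) for k in(x,y,z)],round(-da/n,2)]);A+=da/n
        if abs(da)<.3: print("  each",out[0])
        else:
            for o in out: print("  ",o)
        p=np.array(w[:3]);a=w[3]
E
python3 -c "
from h import *
plan((.268,.591,.25,95.5),(.48,.2,.22,95.5),(.45,-.2,.2,95.5),(.3994,-.283,.13,95.5),(.3994,-.283,.055,95.5))"
```

```text
now [0.2682 0.5914 0.2304] ytool 65.6 tilt 0.1
(0.268, 0.591, 0.25, 95.5) n 4
   [[0.0, -0.0001, -0.0049], np.float64(-7.47)]
   [[0.0, -0.0001, -0.0049], np.float64(-7.47)]
   [[0.0, -0.0001, -0.0049], np.float64(-7.47)]
   [[0.0, -0.0001, -0.0049], np.float64(-7.47)]
(0.48, 0.2, 0.22, 95.5) n 10
  each [[-0.0174, -0.041, 0.003], -0.0]
(0.45, -0.2, 0.2, 95.5) n 9
  each [[0.0076, -0.0439, 0.0022], -0.0]
(0.3994, -0.283, 0.13, 95.5) n 3
  each [[0.0194, -0.0259, 0.0233], -0.0]
(0.3994, -0.283, 0.055, 95.5) n 2
  each [[0.0, 0.0, 0.0375], -0.0]
```

Call:
drive_tool([
  [[0,0,-0.005],[0,0,-7.5],1],
  [[0,0,-0.005],[0,0,-7.5],1],
  [[0,0,-0.005],[0,0,-7.5],1],
  [[0,0,-0.005],[0,0,-7.5],1],
  [[-0.017,-0.041,0.003],[0,0,0],1],
  [[-0.017,-0.041,0.003],[0,0,0],1],
  [[-0.017,-0.041,0.003],[0,0,0],1],
  [[-0.017,-0.041,0.003],[0,0,0],1],
  [[-0.017,-0.041,0.003],[0,0,0],1],
  [[-0.017,-0.041,0.003],[0,0,0],1],
  [[-0.017,-0.041,0.003],[0,0,0],1],
  [[-0.017,-0.041,0.003],[0,0,0],1],
], force=60)

```text
time: 1.6
tcp_pos: [0.4362, 0.2773, 0.2269]
tool_rot: [0.154, -3.138, 0.0]
ft_force: [0.9, 0.6, 0.0]
grip_width: 0.0855
grasp_force: 0.0
```

Call:
drive_tool([
  [[-0.017,-0.041,0.003],[0,0,0],1],
  [[-0.017,-0.041,0.003],[0,0,0],1],
  [[0.008,-0.044,0.002],[0,0,0],1],
  [[0.008,-0.044,0.002],[0,0,0],1],
  [[0.008,-0.044,0.002],[0,0,0],1],
  [[0.008,-0.044,0.002],[0,0,0],1],
  [[0.008,-0.044,0.002],[0,0,0],1],
  [[0.008,-0.044,0.002],[0,0,0],1],
  [[0.008,-0.044,0.002],[0,0,0],1],
  [[0.008,-0.044,0.002],[0,0,0],1],
  [[0.008,-0.044,0.002],[0,0,0],1],
  [[0,0,0],[0,0,0],1],
])

```text
time: 3.1
tcp_pos: [0.4433, -0.2043, 0.2031]
tool_rot: [0.142, -3.137, 0.002]
ft_force: [-0.1, 1.0, -0.6]
grip_width: 0.0854
grasp_force: 0.0
```

```bash
python3 -c "
from h import *
plan((.3994,-.283,.13,95.5),(.3994,-.283,.055,95.5),(.405,-.34,.055,95.5))"
```

```text
now [ 0.4433 -0.2043  0.2031] ytool 95.2 tilt 0.1
(0.3994, -0.283, 0.13, 95.5) n 3
   [[0.0169, -0.0248, 0.0244], np.float64(-0.1)]
   [[0.017, -0.0248, 0.0244], np.float64(-0.1)]
   [[0.017, -0.0247, 0.0244], np.float64(-0.1)]
(0.3994, -0.283, 0.055, 95.5) n 2
  each [[0.0, 0.0, 0.0375], -0.0]
(0.405, -0.34, 0.055, 95.5) n 2
  each [[-0.0001, -0.0286, 0.0], -0.0]
```

Call:
drive_tool([
  [[0.017,-0.025,0.024],[0,0,0],1],
  [[0.017,-0.025,0.024],[0,0,0],1],
  [[0.017,-0.025,0.024],[0,0,0],1],
  [[0,0,0.025],[0,0,0],1],
  [[0,0,0.025],[0,0,0],1],
  [[0,0,0.025],[0,0,0],1],
  [[0,0,0],[0,0,0],-1],
  [[0,0,0],[0,0,0],-1],
  [[0,0,0],[0,0,0],-1],
  [[0,0,0],[0,0,0],-1],
  [[0,0,0],[0,0,0],-1],
  [[0,0,0],[0,0,0],-1],
], force=30)

```text
time: 4.6
tcp_pos: [0.4023, -0.281, 0.0574]
tool_rot: [-0.152, 3.135, -0.002]
ft_force: [0.1, -0.6, 5.3]
grip_width: 0.0192
grasp_force: 34.2
```

Call:
drive_tool([
  [[0,-0.01,0],[0,0,0],-1],
  [[0,-0.01,0],[0,0,0],-1],
  [[0,-0.01,0],[0,0,0],-1],
  [[0,-0.01,0],[0,0,0],-1],
  [[0,-0.01,0],[0,0,0],-1],
  [[0,-0.005,0],[0,0,0],-1],
])

```text
time: 5.35
tcp_pos: [0.407, -0.3354, 0.0574]
tool_rot: [-0.152, 3.137, 0.001]
ft_force: [-1.8, 1.8, 9.4]
grip_width: 0.0195
grasp_force: 34.5
```

Call:
drive_tool([
  [[0,-0.003,0],[0,0,0],-1],
  [[0,0,0],[0,0,0],-1],
  [[0,-0.002,0],[0,0,0],-1],
  [[0,0,0],[0,0,0],-1],
])

```text
time: 5.85
tcp_pos: [0.4072, -0.338, 0.0574]
tool_rot: [0.153, -3.138, -0.008]
ft_force: [-2.5, 6.2, 13.6]
grip_width: 0.0194
grasp_force: 35.2
```

```bash
python3 -c "
from h import *
print(sense()['tcp_pos'],sense()['ft_force'])
plan((.407,-.34,.12,95.5),(.407,-.34,.22,95.5),(.6805,.0241,.2,39),(.6805,.0241,.084,39))"
```

```text
[ 0.4072 -0.338   0.0574] [-2.5182  6.247  13.5787]
now [ 0.4072 -0.338   0.0574] ytool 95.6 tilt 0.27
(0.407, -0.34, 0.12, 95.5) n 2
  each [[0.0002, -0.001, -0.0313], np.float64(0.04)]
(0.407, -0.34, 0.22, 95.5) n 3
  each [[0.0, 0.0, -0.0333], -0.0]
(0.6805, 0.0241, 0.2, 39) n 11
   [[-0.0279, 0.0306, 0.0018], 5.14]
   [[-0.0251, 0.0329, 0.0018], 5.14]
   [[-0.022, 0.0351, 0.0018], 5.14]
   [[-0.0188, 0.0369, 0.0018], 5.14]
   [[-0.0154, 0.0384, 0.0018], 5.14]
   [[-0.0119, 0.0396, 0.0018], 5.14]
   [[-0.0083, 0.0406, 0.0018], 5.14]
   [[-0.0047, 0.0411, 0.0018], 5.14]
   [[-0.001, 0.0414, 0.0018], 5.14]
   [[0.0028, 0.0413, 0.0018], 5.14]
   [[0.0064, 0.0409, 0.0018], 5.14]
(0.6805, 0.0241, 0.084, 39) n 3
  each [[0.0, 0.0, 0.0387], 0.0]
```

Call:
drive_tool([
  [[0,0.003,0],[0,0,0],-1],
  [[0,0,0],[0,0,0],1],
  [[0,0,0],[0,0,0],1],
  [[0,0,0],[0,0,0],1],
  [[0,0,-0.033],[0,0,0],1],
  [[0,0,-0.033],[0,0,0],1],
  [[0,0,-0.033],[0,0,0],1],
  [[0,0,-0.033],[0,0,0],1],
  [[0,0,-0.033],[0,0,0],1],
])

```text
time: 6.98
tcp_pos: [0.4067, -0.3367, 0.2221]
tool_rot: [0.154, -3.138, -0.001]
ft_force: [1.1, 0.2, 0.6]
grip_width: 0.0854
grasp_force: 0.0
```

Call:
drive_tool([
  [[-0.028,0.031,0.002],[0,0,5.1],1],
  [[-0.025,0.033,0.002],[0,0,5.1],1],
  [[-0.022,0.035,0.002],[0,0,5.1],1],
  [[-0.019,0.037,0.002],[0,0,5.1],1],
  [[-0.015,0.038,0.002],[0,0,5.2],1],
  [[-0.012,0.04,0.002],[0,0,5.2],1],
  [[-0.008,0.041,0.002],[0,0,5.2],1],
  [[-0.005,0.041,0.002],[0,0,5.2],1],
  [[-0.001,0.041,0.002],[0,0,5.2],1],
  [[0.003,0.041,0.002],[0,0,5.1],1],
  [[0.006,0.041,0.002],[0,0,5.1],1],
  [[0,0,0],[0,0,0],1],
])

```text
time: 8.48
tcp_pos: [0.6806, 0.0333, 0.1977]
tool_rot: [-1.342, -2.839, -0.002]
ft_force: [0.4, -0.5, 0.2]
grip_width: 0.0854
grasp_force: 0.0
```

```bash
python3 -c "
from h import *
plan((.6805,.0241,.1,39),(.6805,.0241,.084,39),(.6805,.0241,.21,39),(.6145,-.275,.17,39),(.6145,-.275,.048,39))
t=read_camera('top')
s=read_camera('side')
cv2.imwrite('pics/s1.png',s)
for n,im in(('top',t),('side',s)):
  for c in('red','blue'):
    for ce,st in blobs(im,c,60):
      P=plane(n,ce,.078)[0]
      if .3<P[0]<.75 and P[1]<.5:print(n,c,P,st[4])
cv2.imwrite('pics/sc1.png',cv2.resize(s[150:310,180:310],None,fx=4,fy=3.7,interpolation=cv2.INTER_CUBIC))
"
```

```text
now [0.6806 0.0333 0.1977] ytool 39.4 tilt 0.11
(0.6805, 0.0241, 0.1, 39) n 3
   [[-0.0023, -0.002, 0.0326], np.float64(0.13)]
   [[-0.0023, -0.002, 0.0326], np.float64(0.13)]
   [[-0.0023, -0.0019, 0.0326], np.float64(0.13)]
(0.6805, 0.0241, 0.084, 39) n 1
  each [[0.0, 0.0, 0.016], 0.0]
(0.6805, 0.0241, 0.21, 39) n 3
  each [[0.0, 0.0, -0.042], 0.0]
(0.6145, -0.275, 0.17, 39) n 7
  each [[-0.0273, -0.0342, 0.0057], 0.0]
(0.6145, -0.275, 0.048, 39) n 3
  each [[0.0, 0.0, 0.0407], 0.0]
top red [0.6638 0.2679 0.078 ] 174
top red [0.5595 0.3876 0.078 ] 176
top red [0.4513 0.3662 0.078 ] 183
top red [0.3873 0.2559 0.078 ] 168
top blue [0.5474 0.2701 0.078 ] 177
side red [0.5592 0.3821 0.078 ] 81
side red [0.4515 0.3639 0.078 ] 77
side red [0.3859 0.2518 0.078 ] 83
side blue [0.5476 0.2597 0.078 ] 121
```

View pics/sc1.png

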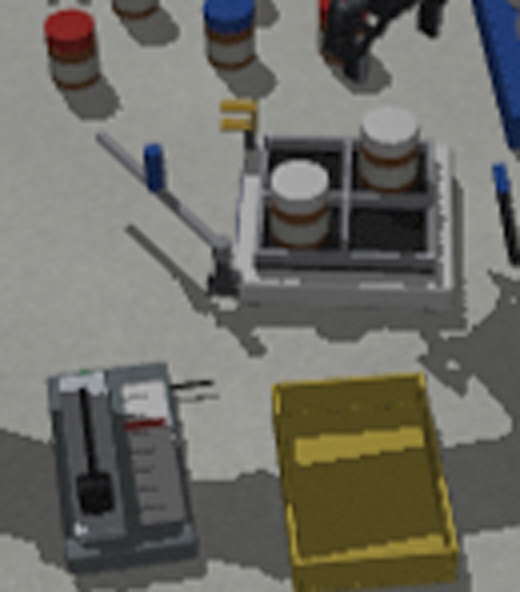

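The side view shows the grip at the lower end of its track (crop 95,495). Next, spent1.

Call:
drive_tool([
  [[-0.002,-0.002,0.033],[0,0,0],1],
  [[-0.002,-0.002,0.033],[0,0,0],1],
  [[-0.003,-0.002,0.032],[0,0,0],1],
  [[0,0,0.016],[0,0,0],1],
  [[0,0,0],[0,0,0],-1],
  [[0,0,0],[0,0,0],-1],
  [[0,0,0],[0,0,0],-1],
  [[0,0,0],[0,0,0],-1],
  [[0,0,-0.042],[0,0,0],-1],
  [[0,0,-0.042],[0,0,0],-1],
  [[0,0,-0.042],[0,0,0],-1],
], force=40)

```text
time: 9.95
tcp_pos: [0.6788, 0.0187, 0.2124]
tool_rot: [-1.352, -2.835, 0.0]
ft_force: [1.3, 0.3, -0.9]
grip_width: 0.0513
grasp_force: 42.0
```

Call:
drive_tool([
  [[-0.027,-0.0335,0.006],[0,0,0],-1],
  [[-0.027,-0.0335,0.006],[0,0,0],-1],
  [[-0.027,-0.0335,0.006],[0,0,0],-1],
  [[-0.027,-0.0335,0.006],[0,0,0],-1],
  [[-0.027,-0.0335,0.006],[0,0,0],-1],
  [[-0.027,-0.0335,0.006],[0,0,0],-1],
  [[-0.026,-0.0335,0.006],[0,0,0],-1],
  [[0,0,0],[0,0,0],-1],
  [[0,0,0],[0,0,0],-1],
])

```text
time: 11.08
tcp_pos: [0.6155, -0.2742, 0.1691]
tool_rot: [-1.352, -2.835, -0.002]
ft_force: [0.6, 0.6, -0.3]
grip_width: 0.0516
grasp_force: 42.0
```

```bash
python3 -c "
from h import *
print(sense()['grip_width'])
plan((.6145,-.275,.045,39),(.6145,-.275,.2,39),(.5934,-.0428,.2,39),(.5934,-.0428,.084,39),s=.042)
"
```

```text
0.051558029440451326
now [ 0.6155 -0.2742  0.1691] ytool 39.0 tilt 0.08
(0.6145, -0.275, 0.045, 39) n 3
  each [[0.0, -0.0004, 0.0414], np.float64(0.01)]
(0.6145, -0.275, 0.2, 39) n 4
  each [[0.0, 0.0, -0.0388], 0.0]
(0.5934, -0.0428, 0.2, 39) n 6
  each [[0.0323, 0.0216, 0.0], 0.0]
(0.5934, -0.0428, 0.084, 39) n 3
  each [[0.0, 0.0, 0.0387], 0.0]
```

Call:
drive_tool([
  [[0,0,0.04],[0,0,0],-1],
  [[0,0,0.04],[0,0,0],-1],
  [[0,0,0.03],[0,0,0],-1],
  [[0,0,0.013],[0,0,0],-1],
  [[0,0,0],[0,0,0],-1],
  [[0,0,0],[0,0,0],1],
  [[0,0,0],[0,0,0],1],
  [[0,0,0],[0,0,0],1],
  [[0,0,-0.04],[0,0,0],1],
  [[0,0,-0.04],[0,0,0],1],
  [[0,0,-0.04],[0,0,0],1],
  [[0,0,-0.035],[0,0,0],1],
])

```text
time: 12.58
tcp_pos: [0.6155, -0.2754, 0.2033]
tool_rot: [1.352, 2.834, 0.0]
ft_force: [0.6, -0.8, 0.4]
grip_width: 0.0854
grasp_force: 0.0
```

Call:
drive_tool([
  [[0.032,0.0215,0],[0,0,0],1],
  [[0.032,0.0215,0],[0,0,0],1],
  [[0.0325,0.0215,0],[0,0,0],1],
  [[0.0325,0.0215,0],[0,0,0],1],
  [[0.0325,0.0215,0],[0,0,0],1],
  [[0.0325,0.0215,0],[0,0,0],1],
  [[0,0,0],[0,0,0],1],
  [[0,0,0],[0,0,0],1],
  [[0,0,0],[0,0,0],1],
])

```text
time: 13.7
tcp_pos: [0.5935, -0.0451, 0.2016]
tool_rot: [1.356, 2.833, -0.001]
ft_force: [-0.2, -0.5, 0.3]
grip_width: 0.0857
grasp_force: 0.0
```

```bash
python3 -c "
from h import *
cv2.imwrite('pics/s2.png',read_camera('side'))
plan((.5934,-.0428,.084,39),(.5934,-.0428,.21,39),(.6175,-.355,.17,39),(.6175,-.355,.045,39),s=.042)
"
```

```text
now [ 0.5934 -0.0449  0.2015] ytool 38.9 tilt 0.04
(0.5934, -0.0428, 0.084, 39) n 3
  each [[0.0006, 0.0004, 0.0392], np.float64(-0.05)]
(0.5934, -0.0428, 0.21, 39) n 3
  each [[0.0, 0.0, -0.042], 0.0]
(0.6175, -0.355, 0.17, 39) n 8
  each [[-0.0322, -0.0222, 0.005], 0.0]
(0.6175, -0.355, 0.045, 39) n 3
  each [[0.0, 0.0, 0.0417], 0.0]
```

Call:
drive_tool([
  [[0.001,0.001,0.04],[0,0,0],1],
  [[0.001,0,0.04],[0,0,0],1],
  [[0,0,0.037],[0,0,0],1],
  [[0,0,0],[0,0,0],-1],
  [[0,0,0],[0,0,0],-1],
  [[0,0,0],[0,0,0],-1],
  [[0,0,0],[0,0,0],-1],
  [[0,0,0],[0,0,0],-1],
  [[0,0,-0.042],[0,0,0],-1],
  [[0,0,-0.042],[0,0,0],-1],
  [[0,0,-0.042],[0,0,0],-1],
])

```text
time: 15.12
tcp_pos: [0.5926, -0.0407, 0.2114]
tool_rot: [-1.352, -2.835, -0.0]
ft_force: [1.9, -0.1, -1.2]
grip_width: 0.051
grasp_force: 42.1
```

Call:
drive_tool([
  [[-0.032,-0.022,0.005],[0,0,0],-1],
  [[-0.032,-0.022,0.005],[0,0,0],-1],
  [[-0.032,-0.022,0.005],[0,0,0],-1],
  [[-0.032,-0.022,0.005],[0,0,0],-1],
  [[-0.032,-0.022,0.005],[0,0,0],-1],
  [[-0.032,-0.022,0.005],[0,0,0],-1],
  [[-0.032,-0.022,0.005],[0,0,0],-1],
  [[-0.032,-0.022,0.005],[0,0,0],-1],
  [[0,0,0],[0,0,0],-1],
  [[0,0,0],[0,0,0],-1],
])

```text
time: 16.38
tcp_pos: [0.6174, -0.3497, 0.1698]
tool_rot: [-1.352, -2.835, -0.002]
ft_force: [-0.4, 0.5, -1.3]
grip_width: 0.0515
grasp_force: 42.1
```

```bash
python3 -c "
from h import *
plan((.6175,-.355,.045,39),(.6175,-.355,.2,39),(.664,.268,.2,39),(.664,.268,.036,39),s=.045)
"
```

```text
now [ 0.6174 -0.3497  0.1698] ytool 39.0 tilt 0.09
(0.6175, -0.355, 0.045, 39) n 3
  each [[-0.0014, -0.0011, 0.0416], np.float64(0.01)]
(0.6175, -0.355, 0.2, 39) n 4
  each [[0.0, 0.0, -0.0388], 0.0]
(0.664, 0.268, 0.2, 39) n 14
  each [[0.0325, 0.0306, 0.0], 0.0]
(0.664, 0.268, 0.036, 39) n 4
  each [[0.0, 0.0, 0.041], 0.0]
```

Call:
drive_tool([
  [[-0.002,-0.001,0.04],[0,0,0],-1],
  [[-0.002,-0.001,0.04],[0,0,0],-1],
  [[0,-0.001,0.03],[0,0,0],-1],
  [[0,0,0.013],[0,0,0],-1],
  [[0,0,0],[0,0,0],-1],
  [[0,0,0],[0,0,0],1],
  [[0,0,0],[0,0,0],1],
  [[0,0,0],[0,0,0],1],
  [[0,0,-0.04],[0,0,0],1],
  [[0,0,-0.04],[0,0,0],1],
  [[0,0,-0.04],[0,0,0],1],
  [[0,0,-0.035],[0,0,0],1],
])

```text
time: 17.88
tcp_pos: [0.6177, -0.356, 0.2045]
tool_rot: [1.352, 2.834, 0.0]
ft_force: [0.5, 0.2, -0.8]
grip_width: 0.0854
grasp_force: 0.0
```

Call:
drive_tool([
  [[0.0325,0.0305,0],[0,0,0],1],
  [[0.0325,0.0305,0],[0,0,0],1],
  [[0.0325,0.0305,0],[0,0,0],1],
  [[0.0325,0.0305,0],[0,0,0],1],
  [[0.0325,0.0305,0],[0,0,0],1],
  [[0.0325,0.0305,0],[0,0,0],1],
  [[0.0325,0.0305,0],[0,0,0],1],
  [[0,0,0],[0,0,0],1],
  [[0,0,0],[0,0,0],1],
])

```text
time: 19.0
tcp_pos: [0.6402, -0.0454, 0.2027]
tool_rot: [1.352, 2.835, -0.001]
ft_force: [-0.5, -0.0, 0.2]
grip_width: 0.0857
grasp_force: 0.0
```

```bash
cat >> h.py <<'E'
def look(tag):
    t=read_camera('top');s=read_camera('side')
    cv2.imwrite(f'pics/t_{tag}.png',t);cv2.imwrite(f'pics/s_{tag}.png',s)
    for n,im in(('top',t),('side',s)):
      for c in('red','blue'):
        for ce,st in blobs(im,c,50):
          P=plane(n,ce,.078)[0]
          if .3<P[0]<.78 and P[1]<.5 and st[4]<400:print(n,c,P[:2],st[4],'z.126:',plane(n,ce,.126)[0][:2])
E
python3 -c "
from h import *
look('a')
im=cv2.imread('pics/s_a.png');cv2.imwrite('pics/sc2.png',cv2.resize(im[110:320,170:330],None,fx=4,fy=2.85,interpolation=cv2.INTER_CUBIC))
plan((.664,.268,.2,39),(.664,.268,.036,39),s=.045)
"
```

```text
top red [0.6638 0.268 ] 173 z.126: [0.653  0.2573]
top red [0.5593 0.3878] 177 z.126: [0.5524 0.3726]
top red [0.4512 0.3662] 183 z.126: [0.4483 0.3518]
top red [0.3868 0.2542] 184 z.126: [0.3864 0.244 ]
top blue [0.5473 0.2701] 176 z.126: [0.5408 0.2593]
side red [0.5586 0.3789] 89 z.126: [0.5561 0.3199]
side red [0.4515 0.3639] 77 z.126: [0.4531 0.3055]
side red [0.3859 0.2518] 83 z.126: [0.3899 0.1975]
side blue [0.5476 0.2605] 118 z.126: [0.5455 0.2059]
now [ 0.64   -0.0467  0.2027] ytool 38.8 tilt 0.06
(0.664, 0.268, 0.2, 39) n 8
  each [[0.0288, 0.027, 0.0003], np.float64(-0.02)]
(0.664, 0.268, 0.036, 39) n 4
  each [[0.0, 0.0, 0.041], 0.0]
```

View pics/sc2.png

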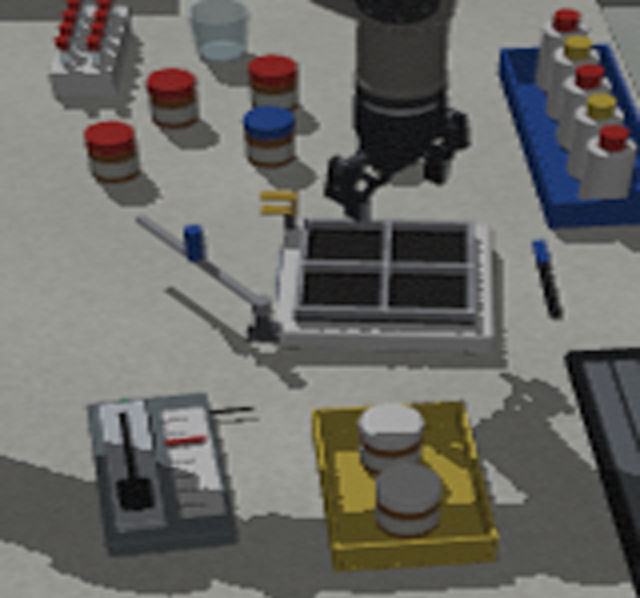

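Mixer is empty, both spent jars stand in the tub (sc2 at (390,440),(408,500)), grip at zero. Now fresh jars.

Call:
drive_tool([
  [[0.029,0.027,0],[0,0,0],1],
  [[0.029,0.027,0],[0,0,0],1],
  [[0.029,0.027,0],[0,0,0],1],
  [[0.029,0.027,0],[0,0,0],1],
  [[0.029,0.027,0],[0,0,0],1],
  [[0.029,0.027,0],[0,0,0],1],
  [[0.029,0.027,0],[0,0,0],1],
  [[0.028,0.027,0],[0,0,0],1],
  [[0,0,0],[0,0,0],1],
  [[0,0,0.04],[0,0,0],1],
  [[0,0,0.03],[0,0,0],1],
  [[0,0,0],[0,0,0],1],
], force=60)

```text
time: 20.6
tcp_pos: [0.6614, 0.2679, 0.1297]
tool_rot: [-1.355, -2.831, 0.008]
ft_force: [0.5, 0.4, 0.3]
grip_width: 0.0855
grasp_force: 0.0
```

```bash
python3 -c "
from h import *
plan((.663,.267,.036,39),(.663,.267,.215,39),(.681,.0275,.2,39),s=.045)
"
```

```text
now [0.6614 0.2679 0.1297] ytool 38.8 tilt 0.34
(0.663, 0.267, 0.036, 39) n 3
  each [[-0.0006, 0.0002, 0.0312], np.float64(-0.06)]
(0.663, 0.267, 0.215, 39) n 4
  each [[0.0, 0.0, -0.0447], 0.0]
(0.681, 0.0275, 0.2, 39) n 6
  each [[-0.0329, -0.0228, 0.0025], 0.0]
```

Call:
drive_tool([
  [[-0.001,0,0.031],[0,0,0],1],
  [[-0.001,0,0.031],[0,0,0],1],
  [[0,0,0.031],[0,0,0],1],
  [[0,0,0],[0,0,0],-1],
  [[0,0,0],[0,0,0],-1],
  [[0,0,0],[0,0,0],-1],
  [[0,0,0],[0,0,0],-1],
  [[0,0,0],[0,0,0],-1],
  [[0,0,-0.045],[0,0,0],-1],
  [[0,0,-0.045],[0,0,0],-1],
  [[0,0,-0.045],[0,0,0],-1],
  [[0,0,-0.045],[0,0,0],-1],
])

```text
time: 22.1
tcp_pos: [0.6635, 0.2695, 0.2208]
tool_rot: [-1.352, -2.835, -0.0]
ft_force: [0.8, 0.3, -1.0]
grip_width: 0.0508
grasp_force: 63.0
```

Call:
drive_tool([
  [[-0.033,-0.023,0.002],[0,0,0],-1],
  [[-0.033,-0.023,0.002],[0,0,0],-1],
  [[-0.033,-0.023,0.002],[0,0,0],-1],
  [[-0.033,-0.023,0.002],[0,0,0],-1],
  [[-0.033,-0.023,0.002],[0,0,0],-1],
  [[-0.033,-0.022,0.002],[0,0,0],-1],
  [[0,0,0],[0,0,0],-1],
  [[0,0,0],[0,0,0],-1],
])

```text
time: 23.1
tcp_pos: [0.6819, 0.0301, 0.2073]
tool_rot: [-1.352, -2.835, -0.002]
ft_force: [-0.4, 1.1, -1.8]
grip_width: 0.0507
grasp_force: 63.0
```

```bash
python3 -c "
from h import *
print(sense()['grip_width'])
look('b')
plan((.681,.0275,.086,39),(.681,.0275,.2,39),(.559,.387,.2,39),s=.045)
"
```

```text
0.05070020966988435
top red [0.5728 0.3493] 176 z.126: [0.5654 0.3355]
top red [0.4512 0.3661] 184 z.126: [0.4483 0.3517]
top red [0.3874 0.2558] 169 z.126: [0.3869 0.2456]
top blue [0.548  0.2709] 184 z.126: [0.5416 0.2601]
side red [0.4515 0.3639] 77 z.126: [0.4531 0.3055]
side red [0.5733 0.3424] 91 z.126: [0.5703 0.2848]
side red [0.3859 0.2518] 83 z.126: [0.3899 0.1975]
side red [0.7154 0.1967] 91 z.126: [0.7071 0.1445]
side blue [0.5479 0.2605] 120 z.126: [0.5459 0.206 ]
now [0.682  0.0314 0.2071] ytool 39.1 tilt 0.08
(0.681, 0.0275, 0.086, 39) n 3
  each [[-0.0008, -0.0011, 0.0404], np.float64(0.05)]
(0.681, 0.0275, 0.2, 39) n 3
  each [[0.0, 0.0, -0.038], 0.0]
(0.559, 0.387, 0.2, 39) n 9
  each [[0.0396, 0.0146, 0.0], 0.0]
```

Call:
drive_tool([
  [[-0.001,-0.001,0.04],[0,0,0],-1],
  [[-0.001,-0.001,0.04],[0,0,0],-1],
  [[-0.001,-0.001,0.028],[0,0,0],-1],
  [[0,0,0.01],[0,0,0],-1],
  [[0,0,0],[0,0,0],-1],
  [[0,0,0],[0,0,0],1],
  [[0,0,0],[0,0,0],1],
  [[0,0,0],[0,0,0],1],
  [[0,0,-0.04],[0,0,0],1],
  [[0,0,-0.04],[0,0,0],1],
  [[0,0,-0.04],[0,0,0],1],
])

```text
time: 24.58
tcp_pos: [0.6816, 0.025, 0.2106]
tool_rot: [1.352, 2.835, 0.0]
ft_force: [-0.1, 0.3, 0.2]
grip_width: 0.0852
grasp_force: 0.0
```

```bash
python3 -c "
from h import *
look('c')
plan((.572,.349,.2,39),(.572,.349,.037,39),(.572,.349,.215,39),(.6727,-.0501,.21,39),s=.045)
"
```

```text
top red [0.5729 0.3492] 175 z.126: [0.5655 0.3355]
top red [0.4512 0.3661] 184 z.126: [0.4483 0.3517]
top red [0.387  0.2548] 179 z.126: [0.3866 0.2446]
top blue [0.5481 0.2708] 185 z.126: [0.5417 0.26  ]
side red [0.4515 0.3639] 77 z.126: [0.4531 0.3055]
side red [0.5729 0.3421] 91 z.126: [0.5699 0.2845]
side red [0.3859 0.2518] 83 z.126: [0.3899 0.1975]
side red [0.6883 0.0662] 132 z.126: [0.681  0.0189]
side blue [0.5479 0.2602] 121 z.126: [0.5458 0.2056]
now [0.6849 0.0244 0.2151] ytool 39.0 tilt 0.58
(0.572, 0.349, 0.2, 39) n 8
  each [[0.0404, 0.0146, 0.0019], np.float64(-0.0)]
(0.572, 0.349, 0.037, 39) n 4
  each [[0.0, 0.0, 0.0408], 0.0]
(0.572, 0.349, 0.215, 39) n 4
  each [[0.0, 0.0, -0.0445], 0.0]
(0.6727, -0.0501, 0.21, 39) n 10
  each [[-0.0374, -0.0173, 0.0005], 0.0]
```

Call:
drive_tool([
  [[0.0405,0.0145,0.002],[0,0,0],1],
  [[0.0405,0.0145,0.002],[0,0,0],1],
  [[0.0405,0.0145,0.002],[0,0,0],1],
  [[0.0405,0.0145,0.002],[0,0,0],1],
  [[0.0405,0.0145,0.002],[0,0,0],1],
  [[0.0405,0.0145,0.002],[0,0,0],0.7],
  [[0.0405,0.0145,0.002],[0,0,0],0.7],
  [[0.0405,0.0145,0.002],[0,0,0],0.7],
  [[0,0,0],[0,0,0],0.7],
  [[0,0,0.04],[0,0,0],0.7],
  [[0,0,0.03],[0,0,0],0.7],
  [[0,0,0],[0,0,0],0.7],
])

```text
time: 26.18
tcp_pos: [0.5664, 0.3476, 0.1205]
tool_rot: [-1.353, -2.832, 0.009]
ft_force: [0.1, -0.3, 0.6]
grip_width: 0.0729
grasp_force: 0.0
```

```bash
python3 -c "
from h import *
print(sense()['grip_width'])
plan((.572,.348,.037,39),(.572,.348,.215,39),(.6727,-.0501,.21,39),s=.045)
"
```

```text
0.07288462084880173
now [0.5664 0.3476 0.1205] ytool 38.9 tilt 0.35
(0.572, 0.348, 0.037, 39) n 2
  each [[-0.0016, 0.0023, 0.0418], np.float64(-0.04)]
(0.572, 0.348, 0.215, 39) n 4
  each [[0.0, 0.0, -0.0445], 0.0]
(0.6727, -0.0501, 0.21, 39) n 10
  each [[-0.0373, -0.0172, 0.0005], 0.0]
```

Call:
drive_tool([
  [[-0.002,0.002,0.03],[0,0,0],0.7],
  [[-0.001,0.002,0.03],[0,0,0],0.7],
  [[0,0,0.023],[0,0,0],0.7],
  [[0,0,0],[0,0,0],-1],
  [[0,0,0],[0,0,0],-1],
  [[0,0,0],[0,0,0],-1],
  [[0,0,0],[0,0,0],-1],
  [[0,0,-0.045],[0,0,0],-1],
  [[0,0,-0.045],[0,0,0],-1],
  [[0,0,-0.045],[0,0,0],-1],
  [[0,0,-0.045],[0,0,0],-1],
])

```text
time: 27.55
tcp_pos: [0.5727, 0.35, 0.2222]
tool_rot: [1.352, 2.835, 0.001]
ft_force: [-0.5, 0.4, -0.9]
grip_width: 0.0509
grasp_force: 63.0
```

Call:
drive_tool([
  [[-0.0375,-0.017,0],[0,0,0],-1],
  [[-0.0375,-0.017,0],[0,0,0],-1],
  [[-0.0375,-0.017,0],[0,0,0],-1],
  [[-0.0375,-0.017,0],[0,0,0],-1],
  [[-0.0375,-0.017,0],[0,0,0],-1],
  [[-0.0375,-0.017,0],[0,0,0],-1],
  [[-0.0375,-0.017,0],[0,0,0],-1],
  [[-0.0375,-0.017,0],[0,0,0],-1],
  [[-0.0375,-0.017,0],[0,0,0],-1],
  [[-0.0375,-0.017,0],[0,0,0],-1],
  [[0,0,0],[0,0,0],-1],
  [[0,0,0],[0,0,0],-1],
])

```text
time: 29.05
tcp_pos: [0.6767, -0.0476, 0.2203]
tool_rot: [-1.352, -2.835, -0.002]
ft_force: [0.2, 0.7, -1.1]
grip_width: 0.0505
grasp_force: 63.2
```

```bash
python3 -c "
from h import *
print(sense()['grip_width'])
look('d')
plan((.6727,-.0501,.088,39),s=.045)
"
```

```text
0.05049575404227754
top red [0.4512 0.3662] 183 z.126: [0.4483 0.3518]
top red [0.387  0.2537] 184 z.126: [0.3866 0.2435]
top blue [0.5475 0.2702] 176 z.126: [0.5411 0.2594]
side red [0.4515 0.3639] 77 z.126: [0.4531 0.3055]
side red [0.3859 0.2518] 83 z.126: [0.3899 0.1975]
side red [0.7119 0.1238] 94 z.126: [0.7037 0.0744]
side blue [0.5471 0.2589] 115 z.126: [0.5451 0.2044]
now [ 0.6768 -0.0462  0.2202] ytool 39.1 tilt 0.08
(0.6727, -0.0501, 0.088, 39) n 3
  each [[-0.0001, -0.0019, 0.0441], np.float64(0.05)]
```

Call:
drive_tool([
  [[0,-0.002,0.04],[0,0,0],-1],
  [[0,-0.002,0.04],[0,0,0],-1],
  [[0,-0.002,0.036],[0,0,0],-1],
  [[0,0,0.014],[0,0,0],-1],
  [[0,0,0],[0,0,0],-1],
  [[0,0,0],[0,0,0],1],
  [[0,0,0],[0,0,0],1],
  [[0,0,0],[0,0,0],1],
  [[0,0,-0.04],[0,0,0],1],
  [[0,0,-0.04],[0,0,0],1],
  [[0,0,-0.04],[0,0,0],1],
])

```text
time: 30.52
tcp_pos: [0.6721, -0.0522, 0.2117]
tool_rot: [1.352, 2.835, 0.0]
ft_force: [1.3, -0.2, 0.5]
grip_width: 0.0857
grasp_force: 0.0
```

```bash
python3 -c "
from h import *
look('e')
plan((.4505,.3655,.2,39),(.4505,.3655,.037,39),s=.045)
t=cv2.imread('pics/t_e.png');cv2.imwrite('pics/tce.png',cv2.resize(t[110:260,70:310],None,fx=3.3,fy=3.3))
"
```

```text
top red [0.4513 0.3662] 184 z.126: [0.4484 0.3519]
top red [0.387  0.2542] 182 z.126: [0.3866 0.244 ]
top blue [0.5474 0.2701] 177 z.126: [0.541  0.2594]
side red [0.4515 0.3639] 77 z.126: [0.4531 0.3055]
side red [0.3859 0.2518] 83 z.126: [0.3899 0.1975]
side red [0.6898 0.0652] 122 z.126: [0.6824 0.018 ]
side red [ 0.6795 -0.0109] 153 z.126: [ 0.6725 -0.0553]
side blue [0.547  0.2586] 116 z.126: [0.545  0.2041]
now [ 0.6753 -0.0532  0.2161] ytool 39.0 tilt 0.58
(0.4505, 0.3655, 0.2, 39) n 11
  each [[0.0424, 0.0081, 0.0015], np.float64(-0.0)]
(0.4505, 0.3655, 0.037, 39) n 4
  each [[0.0, 0.0, 0.0408], 0.0]
```

View pics/tce.png

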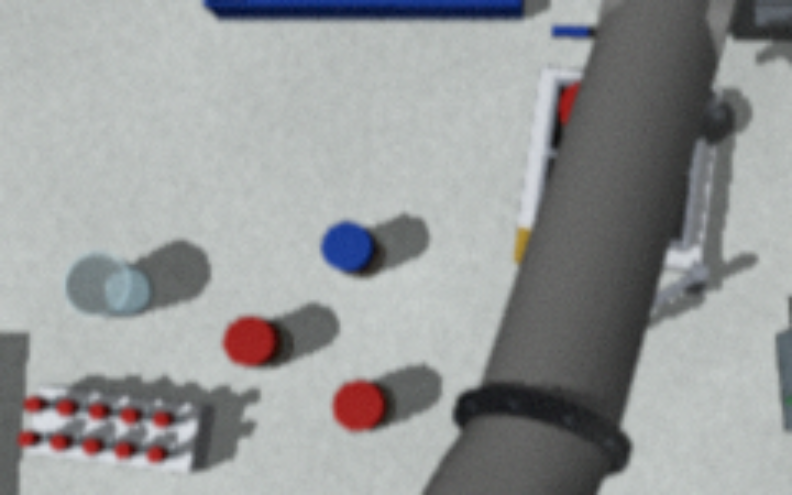

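Top view: two red jars remain at crop (250,341),(358,405), blue at (347,247), rack well clear. Continuing.

Call:
drive_tool([
  [[0.0425,0.008,0.0015],[0,0,0],1],
  [[0.0425,0.008,0.0015],[0,0,0],1],
  [[0.0425,0.008,0.0015],[0,0,0],1],
  [[0.0425,0.008,0.0015],[0,0,0],1],
  [[0.0425,0.008,0.0015],[0,0,0],1],
  [[0.0425,0.008,0.0015],[0,0,0],1],
  [[0.0425,0.008,0.0015],[0,0,0],1],
  [[0.0425,0.008,0.0015],[0,0,0],1],
  [[0.0425,0.008,0.0015],[0,0,0],1],
  [[0.0425,0.008,0.0015],[0,0,0],1],
  [[0.0425,0.008,0.0015],[0,0,0],1],
  [[0,0,0],[0,0,0],1],
])

```text
time: 32.12
tcp_pos: [0.4431, 0.3708, 0.1929]
tool_rot: [-1.34, -2.839, -0.0]
ft_force: [0.3, -0.4, 0.3]
grip_width: 0.0858
grasp_force: 0.0
```

Call:
drive_tool([
  [[0,0,0.04],[0,0,0],1],
  [[0,0,0.03],[0,0,0],1],
  [[0,0,0],[0,0,0],1],
  [[0,0,0],[0,0,0],1],
])

```text
time: 32.62
tcp_pos: [0.4474, 0.3663, 0.1249]
tool_rot: [1.353, 2.834, 0.002]
ft_force: [0.2, -0.4, -1.0]
grip_width: 0.0855
grasp_force: 0.0
```

```bash
python3 -c "
from h import *
plan((.4505,.3655,.037,39),(.4505,.3655,.215,39),(.6033,.0357,.21,39),s=.045)
"
```

```text
now [0.4474 0.3663 0.1249] ytool 38.9 tilt 0.1
(0.4505, 0.3655, 0.037, 39) n 2
  each [[-0.0013, 0.0009, 0.0439], np.float64(-0.03)]
(0.4505, 0.3655, 0.215, 39) n 4
  each [[0.0, 0.0, -0.0445], 0.0]
(0.6033, 0.0357, 0.21, 39) n 9
  each [[-0.0392, -0.0099, 0.0006], 0.0]
```

Call:
drive_tool([
  [[-0.002,0.001,0.03],[0,0,0],1],
  [[-0.001,0.001,0.03],[0,0,0],1],
  [[0,0,0.027],[0,0,0],1],
  [[0,0,0],[0,0,0],-1],
  [[0,0,0],[0,0,0],-1],
  [[0,0,0],[0,0,0],-1],
  [[0,0,0],[0,0,0],-1],
  [[0,0,-0.045],[0,0,0],-1],
  [[0,0,-0.045],[0,0,0],-1],
  [[0,0,-0.045],[0,0,0],-1],
  [[0,0,-0.045],[0,0,0],-1],
])

```text
time: 34.0
tcp_pos: [0.4493, 0.3652, 0.2185]
tool_rot: [-1.352, -2.835, -0.001]
ft_force: [0.6, 0.0, -1.9]
grip_width: 0.0508
grasp_force: 63.2
```

Call:
drive_tool([
  [[-0.039,-0.01,0],[0,0,0],-1],
  [[-0.039,-0.01,0],[0,0,0],-1],
  [[-0.039,-0.01,0],[0,0,0],-1],
  [[-0.039,-0.01,0],[0,0,0],-1],
  [[-0.039,-0.01,0],[0,0,0],-1],
  [[-0.039,-0.01,0],[0,0,0],-1],
  [[-0.039,-0.01,0],[0,0,0],-1],
  [[-0.039,-0.01,0],[0,0,0],-1],
  [[-0.039,-0.01,0],[0,0,0],-1],
  [[0,0,0],[0,0,0],-1],
  [[0,0,0],[0,0,0],-1],
])

```text
time: 35.38
tcp_pos: [0.6003, 0.0368, 0.2167]
tool_rot: [-1.352, -2.835, -0.001]
ft_force: [0.1, 0.8, -1.1]
grip_width: 0.0507
grasp_force: 63.2
```

```bash
python3 -c "
from h import *
print(sense()['grip_width'])
look('f')
plan((.6033,.0357,.088,39),s=.045)
"
```

```text
0.050715888854488536
top red [ 0.6837 -0.0504] 164 z.126: [ 0.6722 -0.0491]
top red [0.387  0.2542] 182 z.126: [0.3866 0.244 ]
top blue [0.5473 0.27  ] 177 z.126: [0.5409 0.2592]
side red [0.6222 0.2246] 71 z.126: [0.6174 0.1714]
side red [0.3857 0.2469] 96 z.126: [0.3897 0.1929]
side red [0.6883 0.067 ] 128 z.126: [0.681  0.0197]
side red [ 0.6786 -0.0138] 118 z.126: [ 0.6716 -0.058 ]
side blue [0.5412 0.2591] 83 z.126: [0.5394 0.2046]
now [0.6003 0.0379 0.2166] ytool 39.1 tilt 0.08
(0.6033, 0.0357, 0.088, 39) n 3
  each [[-0.0012, 0.0003, 0.0429], np.float64(0.05)]
```

Call:
drive_tool([
  [[-0.002,0,0.04],[0,0,0],-1],
  [[-0.002,0,0.04],[0,0,0],-1],
  [[0,0,0.036],[0,0,0],-1],
  [[0,0,0.013],[0,0,0],-1],
  [[0,0,0],[0,0,0],-1],
  [[0,0,0],[0,0,0],1],
  [[0,0,0],[0,0,0],1],
  [[0,0,0],[0,0,0],1],
  [[0,0,-0.04],[0,0,0],1],
  [[0,0,-0.04],[0,0,0],1],
  [[0,0,-0.04],[0,0,0],1],
])

```text
time: 36.85
tcp_pos: [0.6032, 0.0329, 0.2092]
tool_rot: [1.352, 2.835, 0.0]
ft_force: [-0.1, 0.2, -0.9]
grip_width: 0.0859
grasp_force: 0.0
```

```bash
python3 -c "
from h import *
look('g')
plan((.3868,.2545,.2,39),(.3868,.2545,.037,39),s=.043)
"
```

```text
top red [ 0.6817 -0.0493] 180 z.126: [ 0.6702 -0.0481]
top red [0.3869 0.2539] 184 z.126: [0.3865 0.2438]
top blue [0.5474 0.2701] 177 z.126: [0.541  0.2594]
side red [0.3859 0.2518] 83 z.126: [0.3899 0.1975]
side red [0.6073 0.0765] 124 z.126: [0.603  0.0288]
side red [0.6887 0.0671] 128 z.126: [0.6814 0.0198]
side red [ 0.6787 -0.0126] 117 z.126: [ 0.6718 -0.057 ]
side blue [0.5415 0.2602] 87 z.126: [0.5397 0.2057]
now [0.6065 0.0325 0.2129] ytool 39.0 tilt 0.55
(0.3868, 0.2545, 0.2, 39) n 8
  each [[0.0388, -0.0039, 0.0016], np.float64(-0.0)]
(0.3868, 0.2545, 0.037, 39) n 4
  each [[0.0, 0.0, 0.0408], 0.0]
```

Call:
drive_tool([
  [[0.039,-0.004,0.0015],[0,0,0],1],
  [[0.039,-0.004,0.0015],[0,0,0],1],
  [[0.039,-0.004,0.0015],[0,0,0],1],
  [[0.039,-0.004,0.0015],[0,0,0],1],
  [[0.039,-0.004,0.0015],[0,0,0],1],
  [[0.039,-0.004,0.0015],[0,0,0],1],
  [[0.039,-0.004,0.0015],[0,0,0],1],
  [[0.038,-0.004,0.0015],[0,0,0],1],
  [[0,0,0.03],[0,0,0],1],
  [[0,0,0.03],[0,0,0],1],
  [[0,0,0],[0,0,0],1],
  [[0,0,0],[0,0,0],1],
])

```text
time: 38.45
tcp_pos: [0.3832, 0.2547, 0.1365]
tool_rot: [1.353, 2.835, 0.002]
ft_force: [0.0, 0.2, 0.6]
grip_width: 0.0855
grasp_force: 0.0
```

```bash
python3 -c "
from h import *
plan((.3868,.2545,.037,39),(.3868,.2545,.217,39),(.5951,-.0419,.217,39),s=.043)
"
```

```text
now [0.3832 0.2547 0.1365] ytool 39.0 tilt 0.06
(0.3868, 0.2545, 0.037, 39) n 3
  each [[-0.0008, 0.0009, 0.0332], np.float64(-0.01)]
(0.3868, 0.2545, 0.217, 39) n 5
  each [[0.0, 0.0, -0.036], 0.0]
(0.5951, -0.0419, 0.217, 39) n 9
  each [[-0.0402, -0.0027, 0.0], 0.0]
```

Call:
drive_tool([
  [[-0.001,0.001,0.033],[0,0,0],1],
  [[-0.001,0.001,0.033],[0,0,0],1],
  [[0,0,0.032],[0,0,0],1],
  [[0,0,0],[0,0,0],-1],
  [[0,0,0],[0,0,0],-1],
  [[0,0,0],[0,0,0],-1],
  [[0,0,0],[0,0,0],-1],
  [[0,0,-0.045],[0,0,0],-1],
  [[0,0,-0.045],[0,0,0],-1],
  [[0,0,-0.045],[0,0,0],-1],
  [[0,0,-0.045],[0,0,0],-1],
])

```text
time: 39.83
tcp_pos: [0.3851, 0.2539, 0.2197]
tool_rot: [-1.353, -2.835, -0.002]
ft_force: [0.2, 1.2, -1.8]
grip_width: 0.0509
grasp_force: 63.4
```

Call:
drive_tool([
  [[-0.04,-0.003,0],[0,0,0],-1],
  [[-0.04,-0.003,0],[0,0,0],-1],
  [[-0.04,-0.003,0],[0,0,0],-1],
  [[-0.04,-0.003,0],[0,0,0],-1],
  [[-0.04,-0.003,0],[0,0,0],-1],
  [[-0.04,-0.003,0],[0,0,0],-1],
  [[-0.04,-0.002,0],[0,0,0],-1],
  [[-0.04,-0.002,0],[0,0,0],-1],
  [[-0.04,-0.002,0],[0,0,0],-1],
  [[0,0,0],[0,0,0],-1],
  [[0,0,0],[0,0,0],-1],
])

```text
time: 41.2
tcp_pos: [0.5928, -0.0399, 0.2177]
tool_rot: [-1.352, -2.835, -0.001]
ft_force: [-0.0, 1.0, -1.6]
grip_width: 0.051
grasp_force: 63.5
```

```bash
python3 -c "
from h import *
print(sense()['grip_width'])
look('h')
plan((.5951,-.0419,.088,39),s=.045)
"
```

```text
0.05104581435395864
top red [0.6946 0.0418] 102 z.126: [0.6826 0.0396]
top red [0.6164 0.055 ] 56 z.126: [0.6074 0.0523]
top blue [0.5474 0.2701] 177 z.126: [0.541  0.2593]
side red [0.6152 0.1339] 85 z.126: [0.6106 0.084 ]
side red [0.6883 0.068 ] 125 z.126: [0.6809 0.0206]
side red [ 0.6799 -0.0095] 147 z.126: [ 0.6729 -0.0539]
side blue [0.5478 0.2592] 119 z.126: [0.5457 0.2047]
now [ 0.5928 -0.039   0.2177] ytool 39.1 tilt 0.09
(0.5951, -0.0419, 0.088, 39) n 3
  each [[-0.0012, -0.0, 0.0432], np.float64(0.04)]
```

Call:
drive_tool([
  [[-0.002,0,0.04],[0,0,0],-1],
  [[-0.001,0,0.04],[0,0,0],-1],
  [[0,0,0.036],[0,0,0],-1],
  [[0,0,0.013],[0,0,0],-1],
  [[0,0,0],[0,0,0],-1],
  [[0,0,0],[0,0,0],1],
  [[0,0,0],[0,0,0],1],
  [[0,0,0],[0,0,0],1],
  [[0,0,-0.04],[0,0,0],1],
  [[0,0,-0.04],[0,0,0],1],
  [[0,0,-0.045],[0,0,0],1],
  [[0,0,-0.045],[0,0,0],1],
])

```text
time: 42.8
tcp_pos: [0.5951, -0.0431, 0.2604]
tool_rot: [1.353, 2.835, 0.001]
ft_force: [-0.1, -0.7, -0.2]
grip_width: 0.0853
grasp_force: 0.0
```

```bash
python3 -c "
from h import *
plan((.44,-.15,.26,84),s=.045,turn=6)
"
```

```text
now [ 0.5951 -0.0431  0.2604] ytool 39.0 tilt 0.03
(0.44, -0.15, 0.26, 84) n 8
   [[0.0018, -0.0235, 0.0001], np.float64(-5.63)]
   [[0.0041, -0.0232, 0.0001], np.float64(-5.63)]
   [[0.0064, -0.0227, 0.0001], np.float64(-5.63)]
   [[0.0086, -0.0219, 0.0001], np.float64(-5.63)]
   [[0.0107, -0.021, 0.0001], np.float64(-5.63)]
   [[0.0127, -0.0199, 0.0001], np.float64(-5.63)]
   [[0.0146, -0.0185, 0.0001], np.float64(-5.63)]
   [[0.0163, -0.017, 0.0001], np.float64(-5.63)]
```

Call:
drive_tool([
  [[0.002,-0.0235,0],[0,0,-5.6],1],
  [[0.004,-0.023,0],[0,0,-5.6],1],
  [[0.006,-0.023,0],[0,0,-5.6],1],
  [[0.009,-0.022,0],[0,0,-5.6],1],
  [[0.011,-0.021,0],[0,0,-5.6],1],
  [[0.013,-0.02,0],[0,0,-5.6],1],
  [[0.015,-0.0185,0],[0,0,-5.6],1],
  [[0.016,-0.017,0],[0,0,-5.8],1],
  [[0,0,0],[0,0,0],1],
  [[0,0,0],[0,0,0],1],
])

```text
time: 44.05
tcp_pos: [0.4397, -0.1489, 0.259]
tool_rot: [0.165, 3.136, 0.001]
ft_force: [-0.0, 0.1, 0.0]
grip_width: 0.085
grasp_force: 0.0
```

```bash
python3 -c "
from h import *
look('i')
s=cv2.imread('pics/s_i.png');t=cv2.imread('pics/t_i.png')
a=cv2.resize(t[110:260,200:390],None,fx=4,fy=4)[:,:420];b=cv2.resize(s[140:310,180:310],None,fx=2.9,fy=3.53)
cv2.imwrite('pics/i.png',np.hstack([a[:600],b[:600]]))
for n,im in(('top',t),('side',s)):
  for ce,st in blobs(im,'blue',8):
    P=plane(n,ce,.13)[0]
    if abs(P[1])<.1 and P[0]<.6: print(n,ce,st)
"
```

```text
top red [0.6925 0.0306] 202 z.126: [0.6806 0.0289]
top red [ 0.6824 -0.05  ] 206 z.126: [ 0.6709 -0.0488]
top red [0.6114 0.0385] 209 z.126: [0.6025 0.0364]
top red [ 0.6038 -0.0409] 211 z.126: [ 0.5952 -0.04  ]
top blue [0.5475 0.2703] 176 z.126: [0.5411 0.2595]
side red [0.6076 0.0794] 114 z.126: [0.6033 0.0316]
side red [0.6887 0.0709] 114 z.126: [0.6813 0.0234]
side red [0.6001 0.0017] 133 z.126: [ 0.5961 -0.0432]
side red [ 0.6801 -0.0072] 137 z.126: [ 0.6731 -0.0517]
side blue [0.5469 0.2588] 115 z.126: [0.5449 0.2043]
top [256. 208.] [254 206   5   5  21]
side [217.907  194.6512] [216 189   5  13  43]
```

View pics/i.png

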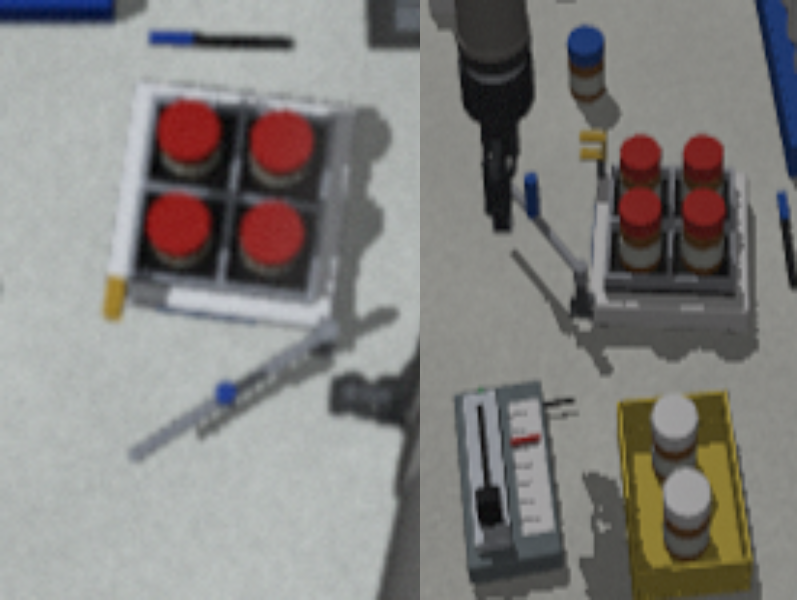

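All four red jars stand in their bays, spent jars in the tub, grip at zero; handle at top px (256,208). Now the gate.

```bash
python3 -c "
from h import *
hg=np.array([.5206,-.0902])
print(plane('top',(256,208),.14),plane('top',(256,208),.135),tri((256,207.5),(217.9,190)))
W=[tuple(hg+.1*np.array([np.cos(np.radians(a)),np.sin(np.radians(a))])) for a in (124,114,104,94,83.9,82.5)]
print(W)
plan((.4635,-.0055,.2,84),(.4635,-.0055,.106,84))
plan(*[(x,y,.106,84) for x,y in W])
"
```

```text
[[ 0.4635 -0.003   0.14  ]] [[ 0.4638 -0.003   0.135 ]] (array([ 0.4653, -0.003 ,  0.1383]), np.float64(0.00012151537509833535))
[(np.float64(0.4646807096529253), np.float64(-0.0072962427444958206)), (np.float64(0.47992633569241994), np.float64(0.0011545457642600926)), (np.float64(0.4964078104400332), np.float64(0.006829572627599645)), (np.float64(0.5136243526255874), np.float64(0.009556405025982428)), (np.float64(0.5312264071336232), np.float64(0.009233794413320465)), (np.float64(0.5336526192220051), np.float64(0.008944486137381039))]
now [ 0.4398 -0.1488  0.2588] ytool 84.0 tilt 0.02
(0.4635, -0.0055, 0.2, 84) n 4
  each [[-0.0022, 0.0362, 0.0147], np.float64(0.01)]
(0.4635, -0.0055, 0.106, 84) n 3
  each [[0.0, 0.0, 0.0313], 0.0]
now [ 0.4398 -0.1488  0.2588] ytool 84.0 tilt 0.02
(np.float64(0.4646807096529253), np.float64(-0.0072962427444958206), 0.106, 84) n 5
  each [[-0.002, 0.0287, 0.0306], np.float64(0.01)]
(np.float64(0.47992633569241994), np.float64(0.0011545457642600926), 0.106, 84) n 1
  each [[-0.0143, 0.01, 0.0], 0.0]
(np.float64(0.4964078104400332), np.float64(0.006829572627599645), 0.106, 84) n 1
  each [[-0.0158, 0.0074, 0.0], 0.0]
(np.float64(0.5136243526255874), np.float64(0.009556405025982428), 0.106, 84) n 1
  each [[-0.0168, 0.0045, 0.0], 0.0]
(np.float64(0.5312264071336232), np.float64(0.009233794413320465), 0.106, 84) n 1
  each [[-0.0175, 0.0015, 0.0], 0.0]
(np.float64(0.5336526192220051), np.float64(0.008944486137381039), 0.106, 84) n 1
  each [[-0.0024, -0.0, 0.0], 0.0]
```

Call:
drive_tool([
  [[-0.003,0.036,0.015],[0,0,0],1],
  [[-0.003,0.036,0.015],[0,0,0],1],
  [[-0.002,0.036,0.015],[0,0,0],1],
  [[-0.002,0.036,0.014],[0,0,0],1],
  [[0,0,0],[0,0,0],1],
  [[0,0,0.031],[0,0,0],1],
  [[0,0,0.031],[0,0,0],1],
  [[0,0,0.03],[0,0,0],1],
  [[0,0,0],[0,0,0],1],
], force=20)

```text
time: 45.28
tcp_pos: [0.4625, -0.0082, 0.1064]
tool_rot: [-0.166, -3.133, 0.003]
ft_force: [-0.1, -0.7, 0.5]
grip_width: 0.0852
grasp_force: 0.0
```

Call:
drive_tool([
  [[0,0,0],[0,0,0],-1],
  [[0,0,0],[0,0,0],-1],
  [[0,0,0],[0,0,0],-1],
  [[0,0,0],[0,0,0],-1],
  [[0,0,0],[0,0,0],-1],
  [[0,0,0],[0,0,0],-1],
])

```text
time: 46.02
tcp_pos: [0.4634, -0.0055, 0.1083]
tool_rot: [-0.163, -3.136, -0.005]
ft_force: [-3.6, 4.2, 5.4]
grip_width: 0.0172
grasp_force: 21.4
```

Call:
drive_tool([
  [[-0.007,0.005,0],[0,0,0],-1],
  [[-0.008,0.005,0],[0,0,0],-1],
  [[-0.008,0.004,0],[0,0,0],-1],
  [[-0.008,0.003,0],[0,0,0],-1],
  [[-0.008,0.002,0],[0,0,0],-1],
  [[-0.008,0.002,0],[0,0,0],-1],
  [[-0.008,0.001,0],[0,0,0],-1],
  [[0,0,0],[0,0,0],-1],
])

```text
time: 47.02
tcp_pos: [0.5219, 0.0116, 0.1084]
tool_rot: [0.162, 3.136, 0.006]
ft_force: [-0.1, 5.4, 2.3]
grip_width: 0.0174
grasp_force: 21.1
```

```bash
python3 -c "
from h import *
print(sense()['ft_force'],sense()['grip_width'])
plan((.5312,.0092,.108,84))
"
```

```text
[-0.0857  5.3597  2.2509] 0.017401136625445675
now [0.5219 0.0116 0.1084] ytool 84.1 tilt 0.22
(0.5312, 0.0092, 0.108, 84) n 1
  each [[-0.0095, -0.0014, 0.0004], np.float64(0.07)]
```

Call:
drive_tool([
  [[-0.004,-0.001,0],[0,0,0],-1],
  [[-0.004,0,0],[0,0,0],-1],
  [[-0.002,0,0],[0,0,0],-1],
  [[0,0,0],[0,0,0],-1],
])

```text
time: 47.52
tcp_pos: [0.5313, 0.0114, 0.1084]
tool_rot: [0.161, 3.137, 0.01]
ft_force: [-0.1, 8.5, 2.2]
grip_width: 0.0171
grasp_force: 21.3
```

Call:
drive_tool([
  [[-0.002,0,0],[0,0,0],-1],
  [[0,0,0],[0,0,0],-1],
])

```text
time: 47.78
tcp_pos: [0.5333, 0.0113, 0.1084]
tool_rot: [0.161, 3.137, 0.01]
ft_force: [-0.7, 9.5, 2.8]
grip_width: 0.0174
grasp_force: 21.3
```

Call:
drive_tool([
  [[-0.002,-0.001,0],[0,0,0],-1],
  [[0,0,0],[0,0,0],-1],
])

```text
time: 48.02
tcp_pos: [0.5353, 0.0111, 0.1084]
tool_rot: [0.16, 3.137, 0.012]
ft_force: [-0.8, 10.1, 2.4]
grip_width: 0.0173
grasp_force: 21.4
```

```bash
python3 -c "
from h import *
look('j')
s=cv2.imread('pics/s_j.png')
for ce,st in blobs(s,'blue',8):
    P=plane('side',ce,.11)[0]
    if abs(P[1])<.1 and P[0]<.6: print(ce,st,plane('side',(ce[0],st[1]),.14))
cv2.imwrite('pics/j.png',cv2.resize(s[160:230,200:300],None,fx=6,fy=6,interpolation=cv2.INTER_CUBIC))
"
```

```text
top red [0.6927 0.0305] 203 z.126: [0.6807 0.0288]
top red [ 0.6825 -0.0501] 210 z.126: [ 0.6709 -0.0488]
top red [ 0.6044 -0.0556] 67 z.126: [ 0.5958 -0.0541]
top blue [0.5477 0.2702] 177 z.126: [0.5412 0.2594]
side red [0.6076 0.0794] 114 z.126: [0.6033 0.0316]
side red [0.6885 0.0707] 115 z.126: [0.6812 0.0233]
side red [0.6076 0.0081] 79 z.126: [ 0.6033 -0.037 ]
side red [ 0.6801 -0.0072] 137 z.126: [ 0.6731 -0.0517]
[234.4444 194.2222] [234 191   3   6   9] [[ 0.5237 -0.0152  0.14  ]]
```

View pics/j.png

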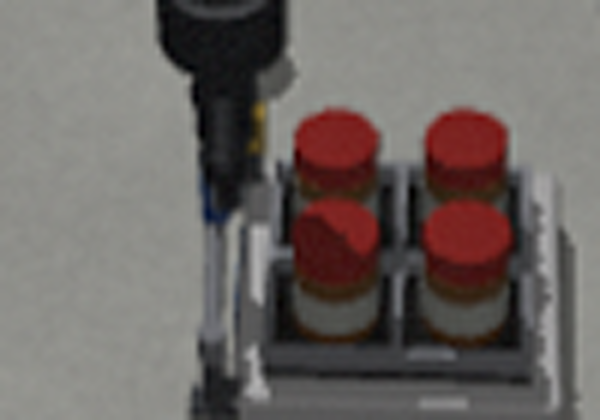

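Side crop shows the bar nearly parallel to the mixer front, with the handle at the -x edge of the pads (crop (208,212)). I'll compare with the expected closed projection.

```bash
python3 -c "
from h import *
hg=np.array([.5206,-.0902])
for a in(0,.06,.12):
  t=np.radians(83.9)+a;u=np.array([np.cos(t),np.sin(t)])
  print(a,[((proj('side',[*(hg+r*u),z])[0]-[200,160])*6).round() for r,z in((.03,.091),(.08,.091),(.1,.1))])
"
```

```text
0 [array([214., 298.]), array([218., 236.]), array([219., 202.])]
0.06 [array([211., 298.]), array([210., 236.]), array([209., 202.])]
0.12 [array([208., 298.]), array([202., 237.]), array([199., 203.])]
```

Call:
drive_tool([
  [[-0.002,0,0],[0,0,0],-1],
  [[0,0,0],[0,0,0],-1],
  [[-0.002,0,0],[0,0,0],-1],
  [[0,0,0],[0,0,0],-1],
])

```text
time: 48.62
tcp_pos: [0.5393, 0.0107, 0.1084]
tool_rot: [0.161, 3.137, 0.011]
ft_force: [-0.4, 9.9, 2.5]
grip_width: 0.0171
grasp_force: 21.2
```

Call:
drive_tool([
  [[-0.002,0,0],[0,0,0],-1],
  [[0,0,0],[0,0,0],-1],
])

```text
time: 48.88
tcp_pos: [0.5399, 0.0106, 0.1083]
tool_rot: [-0.16, -3.135, -0.012]
ft_force: [-4.7, 10.7, 6.5]
grip_width: 0.0176
grasp_force: 21.5
```

Call:
drive_tool([
  [[0,0,0],[0,0,0],0.2],
  [[0,0,0],[0,0,0],1],
  [[0,0,0],[0,0,0],1],
  [[0,0,-0.03],[0,0,0],1],
  [[0,0,-0.04],[0,0,0],1],
  [[0,0,-0.04],[0,0,0],1],
  [[0,0,-0.04],[0,0,0],1],
  [[0.014,-0.045,0],[0,0,0],1],
  [[0.014,-0.045,0],[0,0,0],1],
  [[0.014,-0.045,0],[0,0,0],1],
  [[0.014,-0.045,0],[0,0,0],1],
  [[0,0,0],[0,0,0],1],
])

```text
time: 50.38
tcp_pos: [0.4638, -0.1733, 0.2581]
tool_rot: [0.178, 3.136, -0.001]
ft_force: [0.1, 0.3, -0.5]
grip_width: 0.0855
grasp_force: 0.0
```

```bash
python3 -c "
from h import *
look('k')
s=cv2.imread('pics/s_k.png');t=cv2.imread('pics/t_k.png')
for n,im in(('top',t),('side',s)):
  for ce,st in blobs(im,'blue',8):
    P=plane(n,ce,.13)[0]
    if abs(P[1])<.1 and P[0]<.6: print(n,ce,st,plane(n,ce,.14 if n=='top' else .115))
a=cv2.resize(t[120:220,210:310],None,fx=4,fy=4);b=cv2.resize(s[160:260,200:300],None,fx=4,fy=4)
cv2.imwrite('pics/k.png',np.hstack([a,b]))
plan((.45,-.25,.2,95.5),(.405,-.338,.14,95.5),(.405,-.338,.057,95.5),turn=6)
"
```

```text
top red [0.6927 0.0306] 200 z.126: [0.6808 0.0288]
top red [ 0.6825 -0.0502] 209 z.126: [ 0.671  -0.0489]
top red [0.6113 0.0383] 207 z.126: [0.6024 0.0363]
top red [ 0.6039 -0.041 ] 210 z.126: [ 0.5953 -0.0401]
top blue [0.5475 0.2702] 176 z.126: [0.5411 0.2594]
side red [0.6076 0.0794] 114 z.126: [0.6033 0.0316]
side red [0.6885 0.0707] 115 z.126: [0.6812 0.0233]
side red [0.6003 0.0018] 132 z.126: [ 0.5963 -0.0431]
side red [ 0.6803 -0.0072] 136 z.126: [ 0.6733 -0.0517]
side blue [0.5474 0.2597] 111 z.126: [0.5453 0.2052]
top [251.4  187.04] [249 185   6   5  25] [[0.5306 0.0118 0.14  ]]
side [236.5652 190.3261] [235 185   4  12  46] [[0.5322 0.0116 0.115 ]]
now [ 0.466  -0.1688  0.2578] ytool 83.9 tilt 0.05
(0.45, -0.25, 0.2, 95.5) n 3
   [[0.0024, -0.0275, 0.0193], np.float64(-3.86)]
   [[0.0043, -0.0273, 0.0193], np.float64(-3.86)]
   [[0.0061, -0.0269, 0.0193], np.float64(-3.86)]
(0.405, -0.338, 0.14, 95.5) n 3
  each [[0.0177, -0.0278, 0.02], -0.0]
(0.405, -0.338, 0.057, 95.5) n 2
  each [[0.0, 0.0, 0.0415], -0.0]
```

View pics/k.png

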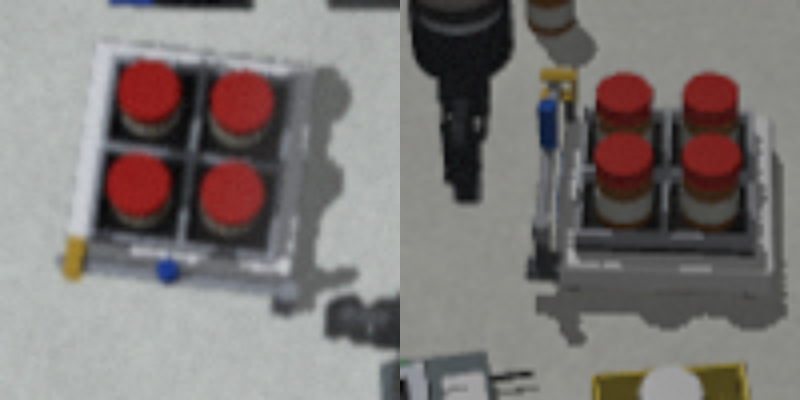

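Gate handle sits at the closed position with the bar in the catch (top crop (168,270)). Measure mark and grip precisely.

```bash
cat >> h.py <<'E'
YC=np.array([-np.sin(np.radians(5.45)),np.cos(np.radians(5.45))])
def slider(tag):
    for n in('top','side'):
        im=cv2.imread(f'pics/{n[0]}_{tag}.png');h=cv2.cvtColor(im,cv2.COLOR_BGR2HSV)
        def cen(m,z,c,r):
            g=proj(n,[*c,z])[0];yy,xx=np.mgrid[:384,:512];m=m&(np.hypot(xx-g[0],yy-g[1])<r)
            k,_,s,ce=cv2.connectedComponentsWithStats(m.astype(np.uint8)*255)
            i=1+np.argmax(s[1:,4]);P=plane(n,ce[i],z)[0][:2];return P,s[i][4],(P-[.4217,-.279])@YC
        red=((h[...,0]<12)|(h[...,0]>168))&(h[...,1]>70)
        print(n,'mark',cen(red,.0375,(.444,-.249),15))
    return
E
python3 -c "
from h import *
slider('k');slider('a');slider('i')
im=cv2.imread('pics/t_k.png');c=cv2.resize(im[195:250,295:375],None,fx=9,fy=9,interpolation=cv2.INTER_CUBIC);cv2.imwrite('pics/kc.png',c)
"
```

```text
Traceback (most recent call last):
  File "h.py", line 61, in slider
    print(n,'mark',cen(red,.0375,(.444,-.249),15))
                   ~~~^^^^^^^^^^^^^^^^^^^^^^^^^^^
  File "h.py", line 59, in cen
    i=1+np.argmax(s[1:,4]);P=plane(n,ce[i],z)[0][:2];return P,s[i][4],(P-[.4217,-.279])@YC
        ~~~~~~~~~^^^^^^^^^
ValueError: attempt to get argmax of an empty sequence
```

Call:
drive_tool([
  [[0.002,-0.0275,0.019],[0,0,-3.9],1],
  [[0.004,-0.0275,0.019],[0,0,-3.9],1],
  [[0.006,-0.027,0.019],[0,0,-3.9],1],
  [[0.018,-0.028,0.02],[0,0,0],1],
  [[0.018,-0.028,0.02],[0,0,0],1],
  [[0.018,-0.028,0.02],[0,0,0],1],
  [[0,0,0],[0,0,0],1],
  [[0,0,0],[0,0,0],1],
])

```text
time: 51.48
tcp_pos: [0.4072, -0.3378, 0.1407]
tool_rot: [-0.16, 3.137, 0.001]
ft_force: [-0.4, 0.1, 0.5]
grip_width: 0.0849
grasp_force: 0.0
```

```bash
cp pics/top0.png pics/t_0.png; cp pics/side0.png pics/s_0.png
sed -i "s/        print(n,'mark',cen(red,.0375,(.444,-.249),15))/        try: print(tag,n,'mark',cen(red,.0375,(.444,-.249),15),'grip',cen(h[...,2]<45,.0845,gc,13))\n        except ValueError: print(tag,n,'hidden')/; s/def slider(tag)/def slider(tag,gc=(.407,-.338))/" h.py
python3 -c "
from h import *
slider('0',(.3994,-.2823))
for t in 'abeik': slider(t)
"
```

```text
0 top hidden
0 side mark (array([ 0.442 , -0.2502]), np.int32(20), np.float64(0.026770565048685635)) grip (array([ 0.399 , -0.2963]), np.int32(96), np.float64(-0.01511054971247511))
a top mark (array([ 0.4434, -0.2474]), np.int32(10), np.float64(0.029357887162521478)) grip (array([ 0.403 , -0.3313]), np.int32(55), np.float64(-0.05031568872091979))
a side mark (array([ 0.442 , -0.2502]), np.int32(20), np.float64(0.026770565048685635)) grip (array([ 0.4027, -0.3429]), np.int32(113), np.float64(-0.061833793686293936))
b top hidden
b side mark (array([ 0.442 , -0.2502]), np.int32(20), np.float64(0.026770565048685635)) grip (array([ 0.4028, -0.3432]), np.int32(112), np.float64(-0.062158638232796805))
e top mark (array([ 0.4434, -0.2473]), np.int32(9), np.float64(0.02954781450764635)) grip (array([ 0.4028, -0.3315]), np.int32(56), np.float64(-0.05048124228738231))
e side mark (array([ 0.442 , -0.2502]), np.int32(20), np.float64(0.026770565048685635)) grip (array([ 0.4027, -0.3429]), np.int32(113), np.float64(-0.061833793686293936))
i top hidden
i side mark (array([ 0.442 , -0.2502]), np.int32(20), np.float64(0.026770565048685635)) grip (array([ 0.4028, -0.346 ]), np.int32(94), np.float64(-0.06490114257057311))
k top hidden
k side mark (array([ 0.442 , -0.2502]), np.int32(20), np.float64(0.026770565048685635)) grip (array([ 0.403 , -0.3462]), np.int32(95), np.float64(-0.06514785753228915))
```

Call:
drive_tool([
  [[0,0,0.03],[0,0,0],1],
  [[0,0,0.03],[0,0,0],1],
  [[0,0,0.024],[0,0,0],1],
  [[0,0,0],[0,0,0],1],
], force=30)

```text
time: 51.98
tcp_pos: [0.4065, -0.3367, 0.0558]
tool_rot: [0.161, -3.136, -0.004]
ft_force: [0.2, -1.1, -0.0]
grip_width: 0.0858
grasp_force: 0.0
```

Call:
drive_tool([
  [[0,0,0],[0,0,0],-1],
  [[0,0,0],[0,0,0],-1],
  [[0,0,0],[0,0,0],-1],
  [[0,0,0],[0,0,0],-1],
  [[0,0,0],[0,0,0],-1],
  [[0,0,0],[0,0,0],-1],
])

```text
time: 52.72
tcp_pos: [0.406, -0.338, 0.0574]
tool_rot: [-0.155, 3.137, 0.004]
ft_force: [-0.0, 2.8, 7.5]
grip_width: 0.0197
grasp_force: 32.6
```

Call:
drive_tool([
  [[0,0.01,0],[0,0,0],-1],
  [[0,0.01,0],[0,0,0],-1],
  [[0,0.01,0],[0,0,0],-1],
  [[0,0.01,0],[0,0,0],-1],
  [[0,0.01,0],[0,0,0],-1],
  [[0,0.01,0],[0,0,0],-1],
  [[0,0.01,0],[0,0,0],-1],
  [[0,0.01,0],[0,0,0],-1],
  [[0,0.004,0],[0,0,0],-1],
  [[0,0,0],[0,0,0],-1],
  [[0,0,0],[0,0,0],-1],
])

```text
time: 54.1
tcp_pos: [0.399, -0.2545, 0.0574]
tool_rot: [-0.157, 3.135, 0.001]
ft_force: [2.7, 0.8, 7.0]
grip_width: 0.0194
grasp_force: 32.8
```

Call:
drive_tool([
  [[0,0,0],[0,0,0],0],
  [[0,0,0],[0,0,0],1],
  [[0,0,0],[0,0,0],1],
  [[0,0,-0.03],[0,0,0],1],
  [[0,0,-0.04],[0,0,0],1],
  [[0,0,-0.04],[0,0,0],1],
  [[0,0,-0.04],[0,0,0],1],
  [[-0.045,0,-0.02],[0,0,0],1],
  [[-0.045,0,0],[0,0,0],1],
  [[-0.045,0,0],[0,0,0],1],
  [[-0.045,0,0],[0,0,0],1],
  [[-0.045,0,0],[0,0,0],1],
])

```text
time: 55.6
tcp_pos: [0.6222, -0.2326, 0.226]
tool_rot: [0.157, -3.136, -0.001]
ft_force: [0.4, 0.5, 0.7]
grip_width: 0.0854
grasp_force: 0.0
```

Call:
drive_tool([
  [[-0.045,0.03,0],[0,0,0],1],
  [[-0.02,0.04,0],[0,0,0],1],
  [[0,0.045,0],[0,0,0],1],
  [[0,0.045,0],[0,0,0],1],
  [[0,0.045,0],[0,0,0],1],
  [[0,0,0],[0,0,0],1],
  [[0,0,0],[0,0,0],1],
])

```text
time: 56.48
tcp_pos: [0.6651, -0.0234, 0.2264]
tool_rot: [0.156, -3.137, 0.001]
ft_force: [-0.2, -0.9, -0.1]
grip_width: 0.0855
grasp_force: 0.0
```

```bash
python3 -c "
from h import *
look('m');slider('m',(.399,-.251))
a=cv2.imread('pics/t_m.png')[195:250,295:375];b=cv2.imread('pics/s_m.png')[240:310,180:240]
a=cv2.resize(a,(800,400),interpolation=cv2.INTER_CUBIC)[:, 0:560];b=cv2.resize(b,(240,400),interpolation=cv2.INTER_CUBIC)
cv2.imwrite('pics/m.png',np.hstack([a,b]))
"
```

```text
top red [ 0.6787 -0.06  ] 117 z.126: [ 0.6674 -0.0583]
top red [ 0.6031 -0.0451] 178 z.126: [ 0.5945 -0.0441]
top blue [0.5475 0.2702] 176 z.126: [0.5411 0.2594]
side red [0.6067 0.0753] 128 z.126: [0.6025 0.0277]
side red [0.6878 0.0659] 116 z.126: [0.6805 0.0186]
side red [ 0.5996 -0.001 ] 148 z.126: [ 0.5956 -0.0457]
side red [ 0.6785 -0.0083] 133 z.126: [ 0.6716 -0.0528]
side blue [0.547  0.2591] 112 z.126: [0.545  0.2046]
m top hidden
m side mark (array([ 0.4418, -0.2504]), np.int32(19), np.float64(0.026586142946794244)) grip (array([ 0.3967, -0.2714]), np.int32(94), np.float64(0.009973128423694863))
```

View pics/m.png

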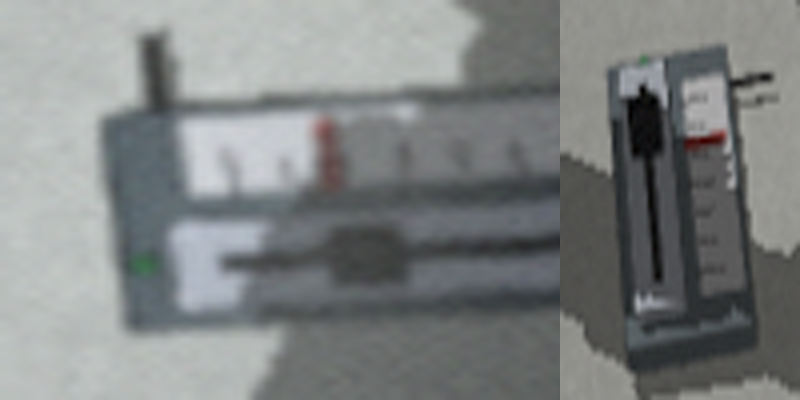

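Top crop: grip top face about x 350–410 (centre ≈380,258), mark at (328,155); side: grip blob rows 88–157, mark at (705,139). Compute the offset.

```bash
python3 -c "
from h import *
f=lambda n,px,z:(lambda P:(P,(P-[.4217,-.279])@YC))(plane(n,px,z)[0][:2])
print('top grip',f('top',(332.6,230.6),.0845),'mark',f('top',(327.5,216.2),.0375))
print('side grip',f('side',(201.3,257.7),.0845),'mark',f('side',(216.2,264.4),.0375))
# expected blobs for grip centred at candidate ctrl-y
for v in(.020,.024,.028):
  c=np.array([.4217,-.279])+np.array([YC[1],-YC[0]])*(-.022)+YC*v
  B=[[*(c+np.array([YC[1],-YC[0]])*a+YC*b),z] for a in(-.014,.014) for b in(-.01,.01) for z in(.0445,.0845)]
  t=proj('top',B);s=proj('side',B)
  print(v,'top u',((t.min(0)[0]-295)*10).round(),((t.max(0)[0]-295)*10).round(),'side v',((s.min(0)[1]-240)*5.714).round(),((s.max(0)[1]-240)*5.714).round())
print(sense()['time'])
"
```

```text
top grip (array([ 0.393 , -0.2548]), np.float64(0.02682331658342688)) mark (array([ 0.4427, -0.2474]), np.float64(0.029439944542367247))
side grip (array([ 0.3983, -0.2542]), np.float64(0.02687189542680419)) mark (array([ 0.4443, -0.2516]), np.float64(0.025129866917068592))
0.02 top u 338.0 430.0 side v 93.0 170.0
0.024 top u 327.0 418.0 side v 88.0 164.0
0.028 top u 315.0 406.0 side v 82.0 158.0
56.575
```

Call:
drive_tool([
  [[0,0.045,0],[0,0,0],1],
  [[0,0.045,-0.01],[0,0,0],1],
  [[0,0.045,-0.01],[0,0,0],1],
  [[0,0.045,-0.01],[0,0,0],1],
  [[0,0.045,0],[0,0,0],1],
  [[0,0.045,0],[0,0,0],1],
  [[0,0.045,0],[0,0,0],1],
  [[0,0,0],[0,0,0],1],
  [[0,0,0],[0,0,0],1],
])

```text
time: 57.7
tcp_pos: [0.6349, 0.2886, 0.2567]
tool_rot: [-0.153, 3.138, -0.003]
ft_force: [-0.3, -0.1, 0.6]
grip_width: 0.0854
grasp_force: 0.0
```

```bash
python3 -c "
from h import *
A=np.mean([read_camera('top').astype(float) for _ in range(6)],0).astype(np.uint8);B=np.mean([read_camera('side').astype(float) for _ in range(6)],0).astype(np.uint8)
cv2.imwrite('pics/t_n.png',A);cv2.imwrite('pics/s_n.png',B)
a=cv2.resize(A[200:245,300:370],None,fx=11,fy=8,interpolation=cv2.INTER_CUBIC)
b=cv2.resize(B[245:300,185:235],None,fx=4,fy=4,interpolation=cv2.INTER_CUBIC)
c=np.zeros((590,800,3),np.uint8);c[:360,:770]=a;c[365:585,:200]=b;cv2.imwrite('pics/n.png',c)
slider('n',(.399,-.251))
"
```

```text
n top hidden
n side mark (array([ 0.4418, -0.2504]), np.int32(19), np.float64(0.026586142946794244)) grip (array([ 0.3967, -0.2703]), np.int32(95), np.float64(0.011015338668382427))
```

View pics/n.png

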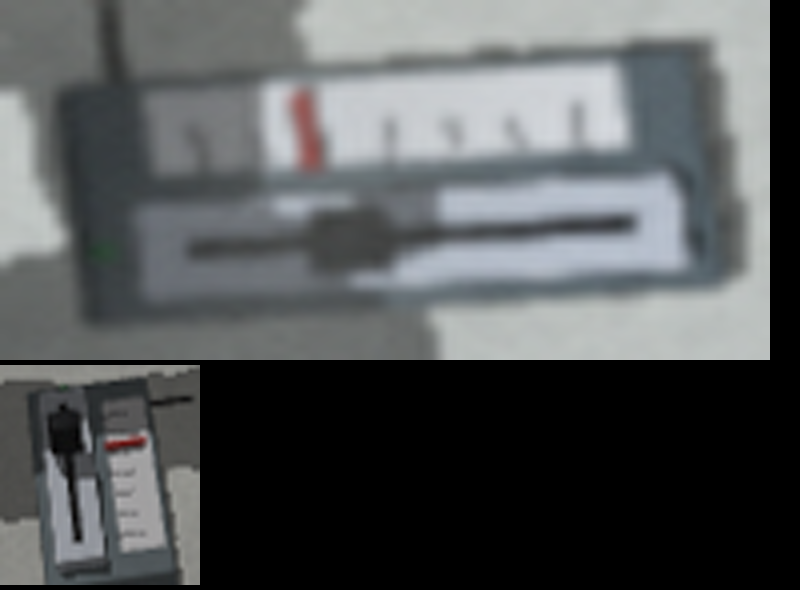

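Scale ticks (20 mm apart) put the mark at ≈86 mm in both views, versus ≈84 mm slider travel; I'll nudge the grip +2 mm.

```bash
python3 -c "
from h import *
plan((.62,-.2,.256,95.5),(.3988,-.2525,.2,95.5),(.3988,-.2525,.0575,95.5))
"
```

```text
now [0.6342 0.2908 0.2569] ytool 95.7 tilt 0.01
(0.62, -0.2, 0.256, 95.5) n 11
  each [[0.0057, -0.0443, 0.0001], np.float64(0.02)]
(0.3988, -0.2525, 0.2, 95.5) n 6
  each [[0.0375, -0.0052, 0.0093], -0.0]
(0.3988, -0.2525, 0.0575, 95.5) n 4
  each [[0.0, 0.0, 0.0356], -0.0]
```

Call:
drive_tool([
  [[0.006,-0.044,0],[0,0,0],1],
  [[0.006,-0.044,0],[0,0,0],1],
  [[0.006,-0.044,0],[0,0,0],1],
  [[0.006,-0.044,0],[0,0,0],1],
  [[0.006,-0.044,0],[0,0,0],1],
  [[0.006,-0.044,0],[0,0,0],1],
  [[0.006,-0.044,0],[0,0,0],1],
  [[0.006,-0.045,0],[0,0,0],1],
  [[0.005,-0.045,0],[0,0,0],1],
  [[0.005,-0.045,0],[0,0,0],1],
  [[0.005,-0.045,0],[0,0,0],1],
])

```text
time: 59.68
tcp_pos: [0.6201, -0.2023, 0.2569]
tool_rot: [-0.157, 3.137, 0.0]
ft_force: [0.6, 0.9, 0.5]
grip_width: 0.0855
grasp_force: 0.0
```

Call:
drive_tool([
  [[0.0375,-0.005,0.009],[0,0,0],1],
  [[0.0375,-0.005,0.009],[0,0,0],1],
  [[0.0375,-0.005,0.009],[0,0,0],1],
  [[0.0375,-0.005,0.009],[0,0,0],1],
  [[0.0375,-0.005,0.009],[0,0,0],1],
  [[0.0375,-0.005,0.009],[0,0,0],1],
  [[0,0,0.03],[0,0,0],1],
  [[0,0,0],[0,0,0],1],
  [[0,0,0],[0,0,0],1],
])

```text
time: 60.8
tcp_pos: [0.4001, -0.2536, 0.1736]
tool_rot: [-0.157, 3.137, -0.001]
ft_force: [1.2, 0.1, -0.3]
grip_width: 0.0857
grasp_force: 0.0
```

```bash
python3 -c "
from h import *
plan((.3988,-.2525,.0575,95.5))
"
```

```text
now [ 0.4001 -0.2536  0.1736] ytool 95.7 tilt 0.07
(0.3988, -0.2525, 0.0575, 95.5) n 3
  each [[0.0004, 0.0004, 0.0387], np.float64(0.08)]
```

Call:
drive_tool([
  [[0,0.001,0.039],[0,0,0],1],
  [[0.001,0,0.039],[0,0,0],1],
  [[0,0,0.038],[0,0,0],1],
  [[0,0,0],[0,0,0],1],
  [[0,0,0],[0,0,0],-1],
  [[0,0,0],[0,0,0],-1],
  [[0,0,0],[0,0,0],-1],
  [[0,0,0],[0,0,0],-1],
  [[0,0,0],[0,0,0],-1],
  [[0,0,0],[0,0,0],-1],
])

```text
time: 62.05
tcp_pos: [0.3989, -0.2528, 0.0577]
tool_rot: [-0.155, 3.136, -0.0]
ft_force: [-1.5, 1.0, 6.4]
grip_width: 0.0191
grasp_force: 33.9
```

Call:
drive_tool([
  [[0,0,0],[0,0,0],0],
  [[0,0,0],[0,0,0],1],
  [[0,0,0],[0,0,0],1],
  [[0,0,-0.03],[0,0,0],1],
  [[0,0,-0.04],[0,0,0],1],
  [[0,0,-0.04],[0,0,0],1],
  [[0,0,-0.04],[0,0,0],1],
  [[-0.045,0,-0.04],[0,0,0],1],
  [[-0.045,0,0],[0,0,0],1],
  [[-0.045,0,0],[0,0,0],1],
  [[-0.045,0,0],[0,0,0],1],
  [[-0.045,0,0],[0,0,0],1],
])

```text
time: 63.55
tcp_pos: [0.6233, -0.2296, 0.2462]
tool_rot: [0.157, -3.137, -0.001]
ft_force: [-0.1, -1.0, -0.1]
grip_width: 0.0854
grasp_force: 0.0
```

Call:
drive_tool([
  [[0,0.045,0],[0,0,0],1],
  [[0,0.045,0],[0,0,0],1],
  [[0,0.045,0],[0,0,0],1],
  [[0,0.045,0],[0,0,0],1],
  [[0,0.045,0],[0,0,0],1],
  [[0,0.045,0],[0,0,0],1],
  [[0,0.045,0],[0,0,0],1],
  [[0,0.045,0],[0,0,0],1],
  [[0,0.045,0],[0,0,0],1],
  [[0,0.045,0],[0,0,0],1],
  [[0,0,0],[0,0,0],1],
  [[0,0,0],[0,0,0],1],
])

```text
time: 65.05
tcp_pos: [0.5771, 0.2169, 0.2465]
tool_rot: [0.156, -3.137, 0.002]
ft_force: [-0.8, -0.2, 0.6]
grip_width: 0.0852
grasp_force: 0.0
```

```bash
python3 -c "
from h import *
look('z');slider('z',(.399,-.25))
s=cv2.imread('pics/s_z.png');cv2.imwrite('pics/z.png',cv2.resize(s[130:330,175:335],None,fx=5,fy=3,interpolation=cv2.INTER_CUBIC))
"
```

```text
top red [0.6952 0.0305] 163 z.126: [0.6832 0.0287]
top red [ 0.6838 -0.0505] 171 z.126: [ 0.6723 -0.0492]
top red [0.6106 0.0378] 203 z.126: [0.6018 0.0358]
top red [ 0.6033 -0.0401] 201 z.126: [ 0.5948 -0.0392]
top blue [0.5472 0.2694] 171 z.126: [0.5407 0.2586]
side red [0.6029 0.0778] 89 z.126: [0.5988 0.0301]
side red [0.5988 0.0054] 110 z.126: [ 0.5948 -0.0396]
side blue [0.5471 0.2593] 113 z.126: [0.545  0.2048]
z top hidden
z side mark (array([ 0.442 , -0.2502]), np.int32(20), np.float64(0.026770565048685635)) grip (array([ 0.3969, -0.2689]), np.int32(95), np.float64(0.012416107894071679))
```

View pics/z.png

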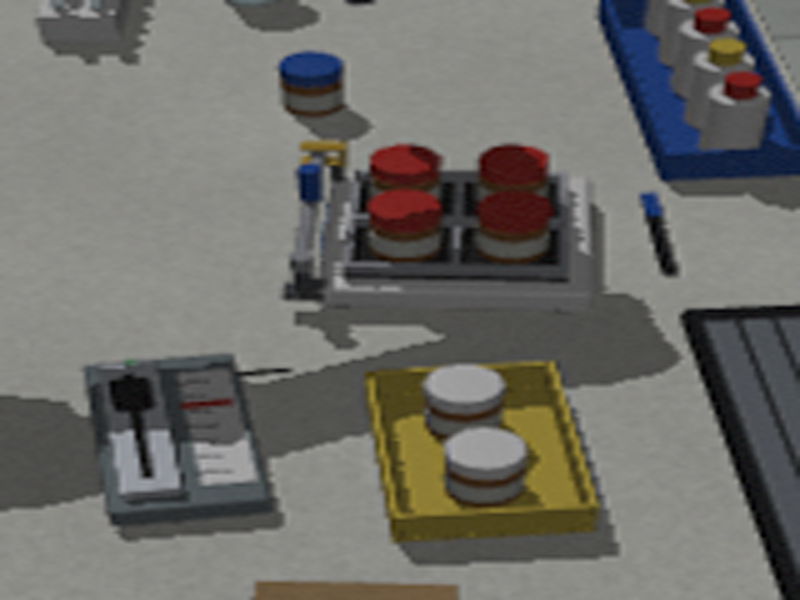

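Everything is in its final place: jars in the bays, spent jars in the tub, gate in the catch, grip at the mark, blue jar standing.

```bash
python3 -c "
from cell import *
print(close_job())"
```

```text
the job is handed in; nothing more can be done
None
```

The job is handed in, with the verdict not shown: all four red-capped jars are in bays, both spent jars are in the tub, the gate is closed, and the slider is at the red mark, lined up by camera to about 2 mm.

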